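# Next cap on the dead-weight cap gauge: clear, load, slide in, valve to float

## Robot

A 6-joint arm with a two-finger parallel gripper is mounted at the origin on the work surface. World frame = base frame: x ahead of the robot, y to its left, z up, the work surface at z = 0. Lengths are in m, angles in rad, forces in N, time in s.
With the tool pointing down it reaches from about 0.3 to 0.875 m from the base axis. Payload 6.4 kg.
Tool frame: the origin (TCP) lies between the finger pads; the fingertips stand 25 mm ahead of it and the grasp point (between the pads) lies 6 mm ahead of it; y points along the fingers, x is the direction in which the jaws open and shut, and the axes are right-handed (so a half turn about y gives the same grasp; the last joint's range is limited). The gripper opens to 85 mm and grips with 20 to 120 N. Pads are 22 mm wide; open, the fingers measure 114 mm over their backs; the gripper's body (76 mm by 85 mm) begins 54 mm behind the grasp point. The pads swing forward as they close: fully open they stand 13 mm farther back than shut.
Start: joints at [1.02, 0.181, 1.607, -0, 1.354, -0.206], TCP at [0.194, 0.541, 0.256] pointing down, gripper open.
Joint ranges: [-2.99, 2.99], [-0.89, 2.07], [0.3, 2.58], [-1.14, 4.28], [0, 2.63], [-3.12, 3.12]. Speed limits (rad/s): [2.57, 2.57, 3.01, 3.14, 3.14, 3.14].

## Interface

Orientations are given as a unit quaternion [w, x, y, z].
In Python, from bench import ctrl, vision, ticket, find_in, regions_of, pinpoint gives the robot as it stands.
- The arm moves only by the tool apply_moves, never from a script. Its argument "increments" is a list of rows, each an object of numbers: "x", "y", "z": the shift along the tool's x, y, z in cm; "ax", "ay", "az": the turn, a rotation vector about the tool's x, y, z in rad; "grip": the closure, from 0 (fully open) to 1 (shut). A call has 1 to 12 rows; each row is the pose to reach, as a shift and turn from the pose measured when the call began, along the tool's axes at that moment; what a row does not reach only later rows make up. A row lasts 1/8 s, in which the tool goes at most 62.5 mm and 10.7 degrees, less where a joint would pass 70% of its speed; a pose out of reach is approached as far as the arm can. A call with a gripper value outside its range is refused whole. The fingers move at their own pace and stop on an object; the grip force is fixed at half the most. Time passes only in rows, so rows that repeat a pose let the fingers close. It gives the time, the measured TCP pose, the force and the opening at its end, in the units of the state.
- ctrl.get_obs(): the state, without advancing time (a new reading comes with each control period).
- vision.camera(name): name is "side" or "top" or "wrist"; returns the picture (480x640x3 uint8, red, green, blue); there is no depth.
- vision.camera_params(name): a dict with "intrinsics" (3x3 intrinsics, pixels), "R" (3x3) and "t" (3): a world point X has camera coordinates R X + t. Camera axes: x right, y down, z forward; pixel columns grow to the right and rows downward; lengths in m; the calibration is good to about 2 mm. A picture is of the moment at which its call begins: read the wrist's pose just before it. camera_params takes no time and is no camera call; for the wrist camera it gives the pose at the moment of the call.
- ticket.hand_in(): hands the job in, once; it reports no verdict.
Trained networks look in the newest picture that a camera, given by its name, has taken for a name from the list of things; names that differ only in an ending like _2 or _b are one class to them, and where a whole thing is asked for, a point or a joint stands for the part that bears it (a point fixed in the world has none). Each returns a list of dicts, best first, with "p" (0 to 1); they miss things now and then, are a little off and sometimes report something else, mostly with a low value. They report only what shows in the picture. A call takes as long as a camera call. They do not tell look-alikes from the thing itself.
- find_in(camera, query): "rect" ([centre column, centre row, width, height] in pixels, round what is visible of it).
- regions_of(camera, query): "mask" (480x640 bool, what is visible of it) and "rect" ([centre column, centre row, width, height] in pixels, round what is visible of it).
- pinpoint(camera, query): "xy" ([column, row] in pixels: a listed point, or the origin of a listed thing).
The state is a dict: "time_s": time; "q": joint angles; "dq": joint speeds; "joint_efforts": joint torques, N m; "eef_pos": TCP position; "eef_rot": TCP orientation; "wrist_force": force on the tool from outside, world axes, zero at the start; "torque": the same for the moment, N m; "opening": opening from 0.0 (shut) to 1.0 (fully open).
Only numpy, scipy, OpenCV 4.12 (cv2) and the standard library are available. Lean on these libraries where they do the work, as an engineer would, in place of code of your own. Each camera call takes 0.05 s, during which the arm holds its last target.

## Task

Set up the next check on the cap gauge: move the silver cap that has just been checked from the loading slide into the blue cork-lined tray, lying flat, and stand the copper vacuum cap in its place in the nest, top up; set both down rather than dropping them. Push the slide in under the head by its black knob until the catch holds it there by itself, and only then push the red-balled valve lever away past the stiffer detent into its float notch, so that it stays there when you let go and the weighted head sinks and rests on the copper cap. Leave the gold crown, the steel setting disc, the bottle and the height gauge where they stand.

Things in the scene. Friction and masses are not known exactly. Their poses are not given: they have to be found in the camera images.
- gauge: Fixed grey cast-iron dead-weight cap gauge, base 330 mm wide (y), 30 mm high. Origin on the walnut top below its head's axis; its +x points away from the robot (slide and lever are pushed that way), +y left. A 70 mm square column, 170 mm high, stands at y +130 mm; its arm, 40 mm wide, 130 to 170 mm high, reaches over the head axis to y -28 mm. Dial on the column front to x -50 mm
- slide (a joint): Travel of the loading slide (m) along the gauge's +x: 0 = out, towards the robot (start, for loading); 0.103 = end stop. A spring (2.5 to 4 N) always pushes it out and sends it right back if let go early. The catch is felt from 0.087, stiffest (about 14 N to push) near 0.090, passed at 0.094; let go beyond that, the slide settles at 0.099 to 0.100 and stays
- nest (a point): Centre of the flat nest floor on the aluminium loading slide, 45 mm above the walnut top, inside a dark rim of 63 mm bore, 72 mm outer diameter, 3 mm high. Moves with the slide: 100 mm from the head axis on the robot's side when out, on the head axis when caught. Its axes are the gauge's
- slide_knob (a point): Centre of the black upright post knob at the slide's robot end, 80 mm from the nest centre: 20 mm in diameter, 45 mm high; this point is half-way up, 67 mm above the walnut top (foot 45 mm, top 90 mm). Pushed along the gauge's +x
- lever (a joint): Angle of the valve lever (rad) about the gauge's y: 0 = hold (start, leaning 0.28 rad towards the robot); grows as its top is pushed along the gauge's +x; about 0.54 = float notch (leaning 0.26 away), 0.60 = end stop. A spring returns it to 0 from short of the crest. At the ball: 2.5 N at first, about 10 N from 0.27 to 0.36; crest at 0.42, beyond it snaps on and stays, at 0.51 to 0.56 once let go
- lever_ball (a point): Centre of the red ball on the valve lever: 30 mm in diameter, 185 mm above the walnut top, 125 mm from the pivot. In hold 35 mm nearer the robot than the pivot, in float about 33 mm beyond it. Rod below it 9 mm thick; notched steel gate plates 13 mm to each side of the rod reach up to 70 mm from the pivot
- lever_pivot (a point): Pivot of the valve lever on its dark valve block, 65 mm above the walnut top, at x = -30, y = -130 mm in the gauge's frame; fixed to the gauge, its axes are the gauge's
- silver_cap_center (a point): Centre (half-way up) of the silver tinplate vacuum cap that was checked last: 58 mm in diameter, 16 mm high, 11 to 22 g, z axis up through its top. Starts in the nest on the slide
- copper_cap_center (a point): Centre (half-way up) of the copper-lacquered vacuum cap to be checked next: 58 mm in diameter, 16 mm high, 11 to 22 g, z axis up through its top. Starts lying top up on the walnut top, left or right of the gauge, on the side where the tray is not
- silver_cap: The silver cap itself; origin at the centre of its underside
- copper_cap: The copper cap itself; origin at the centre of its underside
- tray_in (a point): Centre of the inner floor of the fixed blue, cork-lined tray for checked caps, 4 mm above the walnut top: inside 142 x 142 mm along its own x and y, walls 4 mm thick, lip 14 mm above the walnut top. Left or right of the gauge
- crown: Gold crown cork, 32 mm across, 6 mm high, loose on the walnut top beside the slide, left or right of it; origin under its centre. Not to be moved
- setting_disc: Bright steel setting disc of the gauge, 30 mm in diameter, 10 mm high, loose on the walnut top on the other side of the slide from the crown; origin under its centre. Not to be moved
- bottle: Olive glass bottle, 61 mm in diameter, 190 mm high, loose, standing beyond and beside the gauge; origin under its centre. Not to be moved
- height_gauge: Grey steel height gauge, base 100 x 70 mm, 280 mm high, 1.6 kg, loose, standing beyond and beside the gauge, on the other side from the bottle; origin under the centre of its base. Not to be moved
- head: Weighted head (6 N): 34 mm foot disc below the arm, spindle, 46 mm dark weight above it (top 266 mm above the walnut top when up), thin crosshead to an oil dashpot behind. Origin: centre of the foot's underside, 100 mm above the walnut top when held up (start). Sinks only once the lever is past about 0.45 rad, at some 35 mm/s; rests at 61 mm on a cap in the nest under it (48 mm with no cap)
Not all that is in view belongs to the job. What is meant by the copper_cap is not green, and is the smaller of those in its own colour.

How it is judged:
By the outcome, as a careful person would: the job done as asked, in the order asked, and still so for the second after the job is handed in, with the robot touching nothing.
It also fails if it takes over 72 s, if anything falls off the work surface, if the arm or the gripper's body presses on something with over 40 N, if the wrist force passes 120 N, or if a joint passes its speed limit or range.

## Working session

There is one attempt and no reset: what is moved stays moved. The work goes in short steps, Python scripts to look and compute and a tool call to move; the robot and the scene stay as the last step left them, time stands still between calls to the robot, and variables do not carry over. Pictures are saved under pics/ and viewed, and the job is handed in when it is done.

Besides the shell and the picture viewer there is one more tool, called after "Call:" by a JSON object that holds its "fn" and its "kwargs". apply_moves: Moves the arm, as the interface text tells. Its arguments: {"type":"object","properties":{"increments":{"type":"array","items":{"type":"object","properties":{"x":{"type":"number"},"y":{"type":"number"},"z":{"type":"number"},"ax":{"type":"number"},"ay":{"type":"number"},"az":{"type":"number"},"grip":{"type":"number"}}}}},"required":["increments"]}

```bash
mkdir -p pics; cat > h.py <<'E'
import numpy as np, cv2
from bench import ctrl, vision, ticket, find_in, regions_of, pinpoint
def save(cam,name):
    im=vision.camera(cam); cv2.imwrite('pics/'+name,im[:,:,::-1]); return im
def ray(cam,uv,P=None):
    P=P or vision.camera_params(cam);K=np.array(P['intrinsics']);R=np.array(P['R']);t=np.array(P['t'])
    d=R.T@np.linalg.solve(K,[uv[0],uv[1],1.]);return -R.T@t,d
def atz(cam,uv,z,P=None):
    c,d=ray(cam,uv,P);return c+d*(z-c[2])/d[2]
def proj(cam,X,P=None):
    P=P or vision.camera_params(cam);p=np.array(P['intrinsics'])@(np.array(P['R'])@np.array(X)+np.array(P['t']));return p[:2]/p[2]
E
python3 - <<'E'
from h import *
for c in ['top','side']:
    save(c,c+'0.png')
    P=vision.camera_params(c);print(c,ray(c,(320,240),P))
o=ctrl.get_obs();print(o)
E
```

```text
top (array([0.35944573, 0.06773197, 1.49303546]), array([ 0.12470111,  0.01131372, -0.99231313]))
side (array([ 0.00766038, -0.60282171,  0.64868596]), array([ 0.56199001,  0.64806853, -0.51455767]))
{'time_s': 0.1, 'q': array([ 1.01967939e+00,  1.81491432e-01,  1.60789876e+00, -2.18227559e-05,
        1.35380603e+00, -2.06291980e-01]), 'dq': array([ 0.00111534, -0.00195752, -0.00280554,  0.00131607, -0.00258583,
        0.00088022]), 'joint_efforts': array([-7.66090507e-04, -4.45875120e+01, -3.52236807e+01, -3.92091188e-04,
        4.23348407e-03, -1.98259721e-05]), 'eef_pos': array([0.1941088 , 0.54075949, 0.2554648 ]), 'eef_rot': array([-0.57813432,  0.5785967 ,  0.40629061, -0.40732605]), 'wrist_force': array([-0.14951173, -0.21147032, -0.03569755]), 'torque': array([-0.00874302, -0.02091068,  0.02949619]), 'opening': 1.002922652766798}
```

View pics/top0.png

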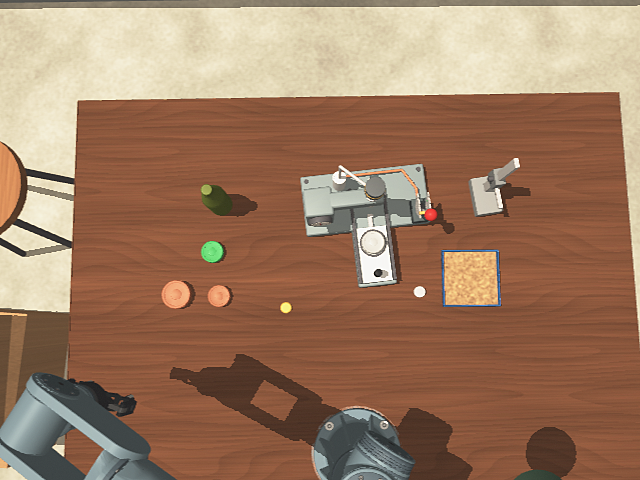

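View pics/side0.png

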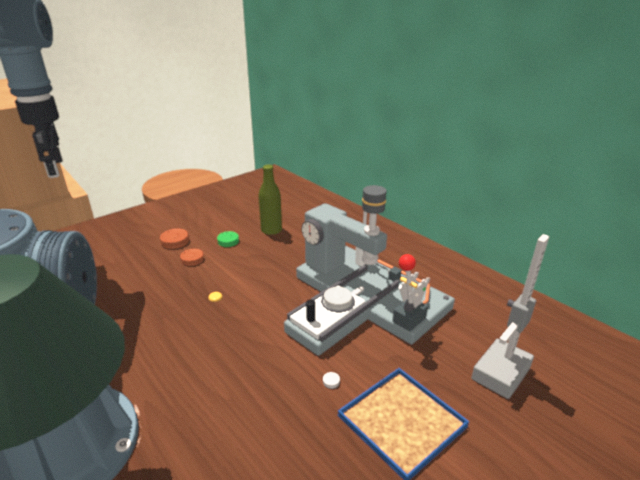

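```bash
python3 - <<'E'
from h import *
import scipy.optimize as so
Z={'nest':.045,'slide_knob':.067,'lever_ball':.185,'lever_pivot':.065,'silver_cap_center':.053,'copper_cap_center':.008,'tray_in':.004,'head':.1,'gauge':0,'crown':0,'setting_disc':0}
for q,z in Z.items():
    for c in ['top','side']:
        for r in pinpoint(c,q)[:3]:
            print(q,c,np.round(r['xy'],1),round(r['p'],2),np.round(atz(c,r['xy'],z)*1000,0))
P=vision.camera_params('top')
for q in ['copper_cap','silver_cap','tray_in']:
    for r in find_in('top',q)[:3]: print(q,np.round(r['rect'],1),round(r['p'],2))
print(ctrl.get_obs()['time_s'])
E
```

```text
nest top [371.9 246.6] 0.94 [522. -50.  45.]
nest top [219.6 206.1] 0.43 [635. 345.  45.]
nest side [337.7 300.1] 0.7 [537. -50.  45.]
slide_knob top [423.1 291.5] 0.72 [ 403. -174.   67.]
slide_knob top [380.6 273.8] 0.61 [449. -68.  67.]
slide_knob side [312.2 306.1] 0.6 [466. -52.  67.]
lever_ball top [425.5 216.3] 0.7 [ 576. -167.  185.]
lever_ball side [409.2 261.4] 0.88 [ 588. -179.  185.]
lever_ball side [337.7 297.1] 0.6 [ 419. -173.  185.]
lever_pivot top [420.8 211.1] 0.65 [ 609. -177.   65.]
lever_pivot side [412.7 305.6] 0.7 [ 621. -177.   65.]
lever_pivot side [366.1 263.1] 0.69 [658. -11.  65.]
silver_cap_center top [373.5 241. ] 0.92 [535. -54.  53.]
silver_cap_center side [338.9 298.7] 0.63 [535. -56.  53.]
copper_cap_center top [210.4 252. ] 0.84 [519. 376.   8.]
copper_cap_center top [218.4 295.7] 0.82 [404. 354.   8.]
copper_cap_center top [171.6 295.6] 0.55 [406. 477.   8.]
copper_cap_center side [173.4 239.7] 0.96 [407. 460.   8.]
copper_cap_center side [195.  256.9] 0.77 [411. 346.   8.]
tray_in top [467.8 273.4] 0.69 [ 450. -305.    4.]
tray_in side [400.9 420.6] 0.97 [ 438. -312.    4.]
head top [369.8 203.2] 0.79 [625. -43. 100.]
head side [367.3 261.7] 0.73 [625. -45. 100.]
gauge top [365.7 210.1] 0.58 [626. -40.   0.]
gauge side [367.4 295.2] 0.72 [640. -39.   0.]
crown top [285.2 306.5] 0.51 [372. 179.   0.]
crown side [212.6 296.8] 0.68 [368. 182.   0.]
setting_disc top [421.9 290.4] 0.66 [ 408. -183.    0.]
setting_disc side [330.  380.9] 0.48 [ 407. -172.    0.]
copper_cap [175.8 294.2  35.6  29. ] 0.9
copper_cap [218.6 295.9  30.9  20.6] 0.76
copper_cap [368.8 225.7 135.3 123.8] 0.28
silver_cap [374.  243.1  21.   23.4] 0.78
tray_in [469.8 277.4  59.2  57.5] 0.56
1.35
```

```bash
python3 - <<'E'
from h import *
a=cv2.imread('pics/top0.png');cv2.imwrite('pics/topz.png',cv2.resize(a[150:320,290:510],None,fx=3.5,fy=3.5,interpolation=cv2.INTER_CUBIC))
a=cv2.imread('pics/side0.png');cv2.imwrite('pics/sidez.png',cv2.resize(a[180:360,270:470],None,fx=3.3,fy=3.3,interpolation=cv2.INTER_CUBIC))
E
```

```text
(no output)
```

View pics/topz.png

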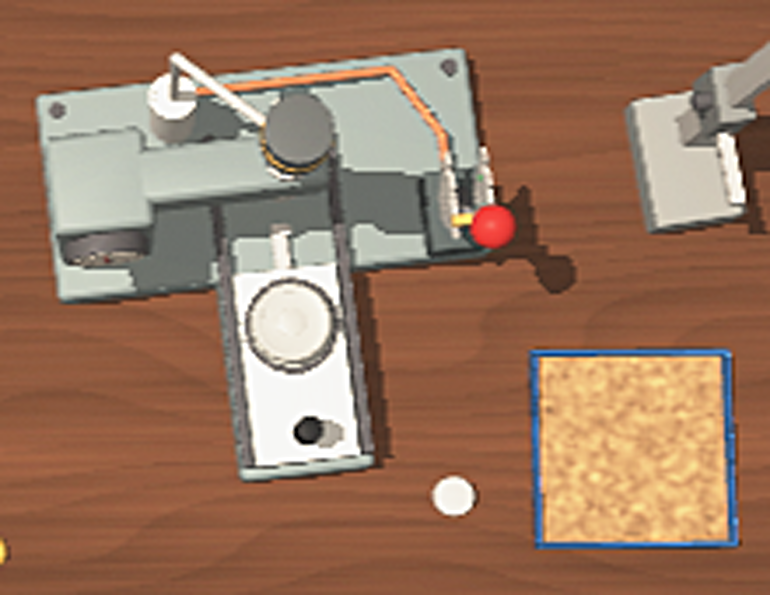

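View pics/sidez.png

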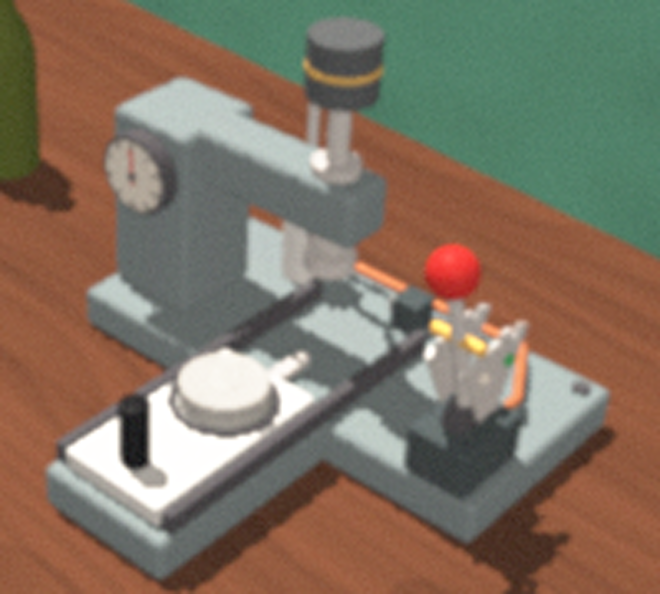

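```bash
python3 - <<'E'
from h import *
import scipy.optimize as so
PT=vision.camera_params('top');PS=vision.camera_params('side')
t=lambda u,v:(290+u/3.5,150+v/3.5); s=lambda u,v:(270+u/3.3,180+v/3.3)
O=[(PT,(-.18,0,.09),t(308,431)),(PT,(-.065,-.13,.185),t(493,226)),(PT,(-.1,0,.061),t(291,324)),(PT,(0,0,.266),t(299,125)),
(PS,(-.18,0,.09),s(133,402)),(PS,(-.065,-.13,.185),s(453,271)),(PS,(-.1,0,.061),s(223,372)),(PS,(0,0,.266),s(345,38))]
def W(p,X): c,s_=np.cos(p[2]),np.sin(p[2]);return np.array([p[0]+c*X[0]-s_*X[1],p[1]+s_*X[0]+c*X[1],X[2]])
def f(p):return np.concatenate([(proj(0,W(p,X),P)-uv) for P,X,uv in O])
r=so.least_squares(f,[.63,-.04,.1],loss='soft_l1');print(r.x);print(f(r.x).reshape(-1,2).round(1))
for n,X in dict(nest=(-.1,0,.045),knob=(-.18,0,.067),ball=(-.065,-.13,.185)).items():print(n,W(r.x,X))
# copper & tray
a=cv2.imread('pics/top0.png').astype(int)
for cx,cy in [(219,296),(176,294)]:
    w=a[cy-20:cy+20,cx-20:cx+20];m=((w[...,2]-w[...,0]>85)&(w[...,2]>190)).astype(np.uint8)
    cnt=max(cv2.findContours(m,0,2)[0],key=cv2.contourArea);(u,v),rad=cv2.minEnclosingCircle(cnt);u+=cx-20;v+=cy-20
    q=atz('top',(u,v),.014,PT);print(u,v,rad,q, 'diam',np.linalg.norm(atz('top',(u+rad,v),.014,PT)-q)*2)
c=[atz('top',t(*p),.014,PT) for p in [(531,351),(732,351),(738,547),(538,547)]];print(np.array(c).round(4),np.mean(c,0))
E
```

```text
[ 0.6324069  -0.04359301  0.09591531]
[[ 0.4 -1.4]
 [-0.2 -0.3]
 [ 0.4 -1. ]
 [ 0.   0.3]
 [-0.3 -0.2]
 [-0.8  0.8]
 [-0.1  2.6]
 [-0.1 -2.2]]
nest [ 0.53286653 -0.05316984  0.045     ]
knob [ 0.45323424 -0.0608313   0.067     ]
ball [ 0.58015554 -0.17922042  0.185     ]
217.9967746734619 295.35806465148926 11.022035598754883 [0.40424772 0.35373302 0.014     ] diam 0.05761055939194568
175.07500076293945 293.92499923706055 14.318313598632812 [0.41006399 0.46589113 0.014     ] diam 0.07481389183414011
[[ 0.5121 -0.2368  0.014 ]
 [ 0.5093 -0.3889  0.014 ]
 [ 0.3621 -0.3854  0.014 ]
 [ 0.3648 -0.2358  0.014 ]] [ 0.43706276 -0.31173446  0.014     ]
```

```bash
cat >> h.py <<'E'
from scipy.spatial.transform import Rotation as Ro
def pose():
    o=ctrl.get_obs();q=o['eef_rot'];return np.array(o['eef_pos']),Ro.from_quat([q[1],q[2],q[3],q[0]]),o
def down(yaw,flip=False):
    # tool y = -z world; tool x (jaw) at angle yaw
    x=np.array([np.cos(yaw),np.sin(yaw),0]);y=np.array([0,0,-1.]);return Ro.from_matrix(np.c_[x,y,np.cross(x,y)])
def inc(pos,yaw=None):
    p,R,o=pose();d=R.inv().apply(np.array(pos)-p)*100
    Rt=R if yaw is None else down(yaw)
    return np.round(d,2),np.round((R.inv()*Rt).as_rotvec(),3)
def report():
    p,R,o=pose();x=R.as_matrix()[:,0];print('t',o['time_s'],'pos',p.round(4),'yaw',np.arctan2(x[1],x[0]).round(3),'ydir',R.as_matrix()[:,1].round(3),'F',np.round(o['wrist_force'],1),'open',round(o['opening'],3),'q',np.round(o['q'],2))
E
python3 - <<'E'
from h import *
report(); print(pose()[1].as_matrix().round(3))
for y in [.096+np.pi/2,.096-np.pi/2]: print(inc([.5329,-.0532,.2555],y))
E
```

```text
t 1.35 pos [0.1943 0.5412 0.2563] yaw 1.226 ydir [-0. -0. -1.] F [ 0.6 -0.1 -0.4] open 1.0 q [ 1.02  0.18  1.61  0.    1.35 -0.21]
[[ 0.338 -0.    -0.941]
 [ 0.941 -0.     0.338]
 [-0.    -1.     0.   ]]
(array([-44.49,   0.08, -51.95]), array([-0.   , -0.441, -0.   ]))
(array([-44.49,   0.08, -51.95]), array([ 0.   ,  2.701, -0.   ]))
```

Call:
{"fn": "apply_moves", "kwargs": {"increments": [{"x": -3.0, "y": -1, "z": -3.5, "ay": -0.04}, {"x": -7, "y": -2, "z": -8.2, "ay": -0.08}, {"x": -11, "y": -3, "z": -12.8, "ay": -0.12}, {"x": -15, "y": -4, "z": -17.5, "ay": -0.16}, {"x": -19, "y": -4, "z": -22.2, "ay": -0.2}, {"x": -23, "y": -4, "z": -26.8, "ay": -0.24}, {"x": -27, "y": -4, "z": -31.5, "ay": -0.28}, {"x": -31, "y": -4, "z": -36.2, "ay": -0.32}, {"x": -35, "y": -4, "z": -40.9, "ay": -0.36}, {"x": -39, "y": -4, "z": -45.5, "ay": -0.4}, {"x": -42.5, "y": -4, "z": -49.6, "ay": -0.44}, {"x": -44.5, "y": -4, "z": -52, "ay": -0.441}]}}

```text
invalid input
```

```bash
python3 - <<'E'
from h import *
report(); save('wrist','w1.png'); P=vision.camera_params('wrist')
for q in ['silver_cap_center','nest','slide_knob']:
    print(q,[(np.round(r['xy'],1),round(r['p'],2)) for r in pinpoint('wrist',q)[:2]])
for X in [(.5329,-.0532,.061),(.4532,-.0608,.09),(.4532,-.0608,.067)]: print(proj(0,X,P))
report()
E
```

```text
t 1.35 pos [0.1943 0.5412 0.2563] yaw 1.226 ydir [-0. -0. -1.] F [ 0.6 -0.1 -0.4] open 1.0 q [ 1.02  0.18  1.61  0.    1.35 -0.21]
silver_cap_center []
nest [(array([219.5, 434.6]), 0.25)]
slide_knob []
[-60.8400131  646.58936187]
[-136.8944777   635.68411772]
[-114.54921514  610.22391242]
t 1.55 pos [0.1944 0.5412 0.2563] yaw 1.226 ydir [-0. -0. -1.] F [ 0.1 -0.7 -0.2] open 0.998 q [ 1.02  0.18  1.61 -0.    1.35 -0.21]
```

View pics/w1.png

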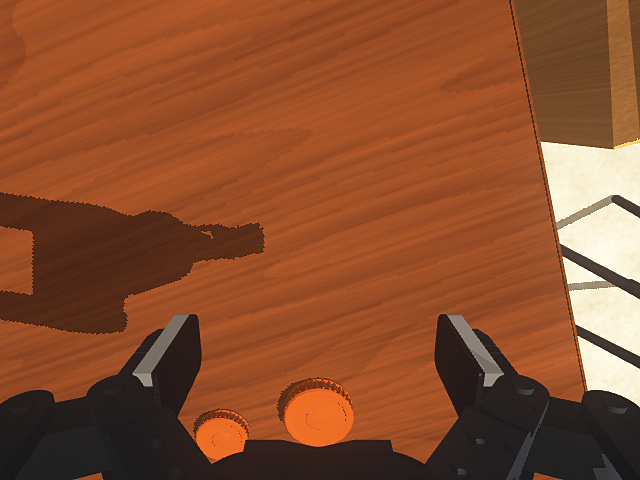

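Call:
{"fn": "apply_moves", "kwargs": {"increments": [{"x": -3, "y": -1, "z": -3.5, "ax": 0, "ay": -0.04, "az": 0, "grip": 0}, {"x": -7, "y": -2, "z": -8.2, "ax": 0, "ay": -0.08, "az": 0, "grip": 0}, {"x": -11, "y": -3, "z": -12.8, "ax": 0, "ay": -0.12, "az": 0, "grip": 0}, {"x": -15, "y": -4, "z": -17.5, "ax": 0, "ay": -0.16, "az": 0, "grip": 0}, {"x": -19, "y": -4, "z": -22.2, "ax": 0, "ay": -0.2, "az": 0, "grip": 0}, {"x": -23, "y": -4, "z": -26.8, "ax": 0, "ay": -0.24, "az": 0, "grip": 0}, {"x": -27, "y": -4, "z": -31.5, "ax": 0, "ay": -0.28, "az": 0, "grip": 0}, {"x": -31, "y": -4, "z": -36.2, "ax": 0, "ay": -0.32, "az": 0, "grip": 0}, {"x": -35, "y": -4, "z": -40.9, "ax": 0, "ay": -0.36, "az": 0, "grip": 0}, {"x": -39, "y": -4, "z": -45.5, "ax": 0, "ay": -0.4, "az": 0, "grip": 0}, {"x": -42.5, "y": -4, "z": -49.6, "ax": 0, "ay": -0.44, "az": 0, "grip": 0}, {"x": -44.5, "y": -4, "z": -52, "ax": 0, "ay": -0.441, "az": 0, "grip": 0}]}}

```text
time_s: 3.05
eef_pos: [0.5342, -0.0561, 0.2962]
eef_rot: [0.476, -0.476, -0.523, 0.523]
wrist_force: [-0.5, 0.9, 0.1]
opening: 0.998
```

```bash
python3 - <<'E'
from h import *
save('wrist','w2.png'); P=vision.camera_params('wrist')
for X in [(.5329,-.0532,.061),(.4532,-.0608,.09),(.4532,-.0608,.067)]: print(proj(0,X,P).round(1))
report()
E
```

```text
[325.5 203.5]
[326.6 107.5]
[326.1 108.2]
t 3.1 pos [ 0.5354 -0.0585  0.2961] yaw 1.663 ydir [ 0.001 -0.002 -1.   ] F [ 0.7 -2.2 -0.3] open 1.0 q [-0.33  0.07  1.65 -0.    1.42 -1.99]
```

View pics/w2.png

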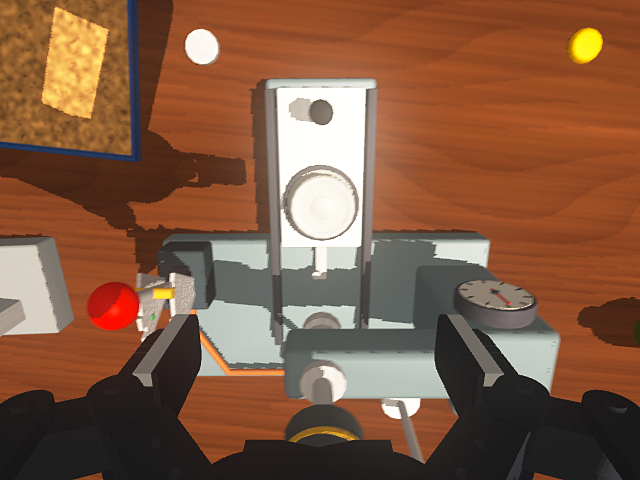

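```bash
python3 - <<'E'
from h import *
report();P=vision.camera_params('wrist'); im=save('wrist','w3.png'); report()
for X in [(.5329,-.0532,.061),(.4532,-.0608,.09),(.5802,-.1792,.185)]: print(proj(0,X,P).round(1))
print(atz('wrist',(321,202),.061,P))
g=cv2.cvtColor(im,cv2.COLOR_RGB2GRAY)
print(cv2.HoughCircles(cv2.medianBlur(g,3)[140:260,260:390].copy(),cv2.HOUGH_GRADIENT,1,20,param1=100,param2=20,minRadius=25,maxRadius=45))
cv2.imwrite('pics/w3z.png',cv2.resize(im[60:350,60:420,::-1],None,fx=2.0,fy=2.0,interpolation=cv2.INTER_CUBIC))
E
```

```text
t 3.1 pos [ 0.5354 -0.0585  0.2961] yaw 1.663 ydir [ 0.001 -0.002 -1.   ] F [ 0.7 -2.2 -0.3] open 1.0 q [-0.33  0.07  1.65 -0.    1.42 -1.99]
t 3.15 pos [ 0.5344 -0.0564  0.296 ] yaw 1.663 ydir [ 0.    -0.001 -1.   ] F [-0.5  0.3 -0.1] open 1.001 q [-0.33  0.06  1.66 -0.    1.42 -1.99]
[325.5 203.5]
[326.6 107.5]
[119.  300.3]
[ 0.53193309 -0.05734085  0.061     ]
[[[64.5 59.5 37.8]]]
```

View pics/w3z.png

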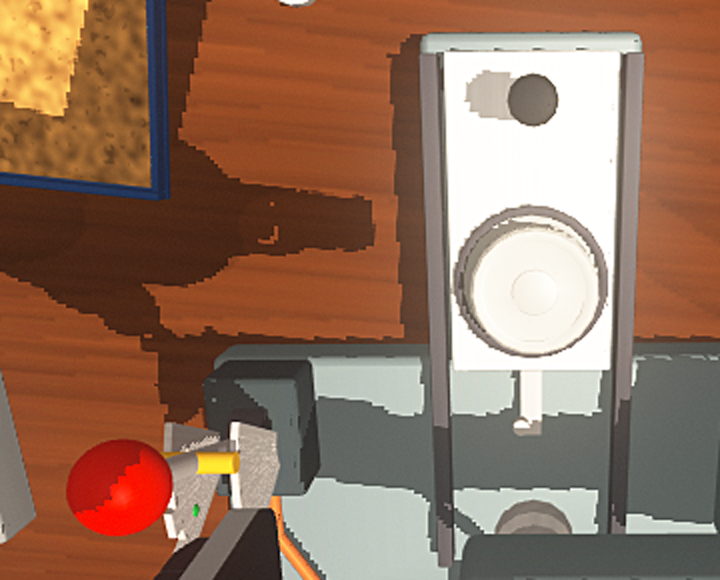

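```bash
python3 - <<'E'
from h import *
print(inc([.533,-.054,.080],.096+np.pi/2))
E
```

```text
(array([ 0.26, 21.6 ,  0.11]), array([-0.   , -0.003, -0.001]))
```

Call:
{"fn": "apply_moves", "kwargs": {"increments": [{"x": 0.2, "y": 4, "z": 0.1, "ax": 0, "ay": 0, "az": 0, "grip": 0}, {"x": 0.2, "y": 8, "z": 0.1, "ax": 0, "ay": 0, "az": 0, "grip": 0}, {"x": 0.2, "y": 12, "z": 0.1, "ax": 0, "ay": 0, "az": 0, "grip": 0}, {"x": 0.2, "y": 16, "z": 0.1, "ax": 0, "ay": 0, "az": 0, "grip": 0}, {"x": 0.2, "y": 19, "z": 0.1, "ax": 0, "ay": 0, "az": 0, "grip": 0}, {"x": 0.2, "y": 21, "z": 0.1, "ax": 0, "ay": 0, "az": 0, "grip": 0}, {"x": 0.2, "y": 21.6, "z": 0.1, "ax": 0, "ay": 0, "az": 0, "grip": 0.1}, {"x": 0.2, "y": 21.6, "z": 0.1, "ax": 0, "ay": 0, "az": 0, "grip": 0.15}]}}

```text
time_s: 4.15
eef_pos: [0.5332, -0.0541, 0.0803]
eef_rot: [0.476, -0.476, -0.523, 0.523]
wrist_force: [0.2, 0.8, 0.2]
opening: 0.849
```

```bash
python3 - <<'E'
from h import *
report();P=vision.camera_params('wrist'); im=save('wrist','w4.png');s=save('side','s4.png')
cv2.imwrite('pics/s4z.png',cv2.resize(s[220:360,260:440,::-1],None,fx=4.2,fy=4.2,interpolation=cv2.INTER_CUBIC))
E
```

```text
t 4.15 pos [ 0.5332 -0.0541  0.0803] yaw 1.664 ydir [-0.    -0.001 -1.   ] F [0.2 0.8 0.2] open 0.849 q [-0.32  0.33  1.83 -0.    0.99 -1.99]
```

View pics/s4z.png

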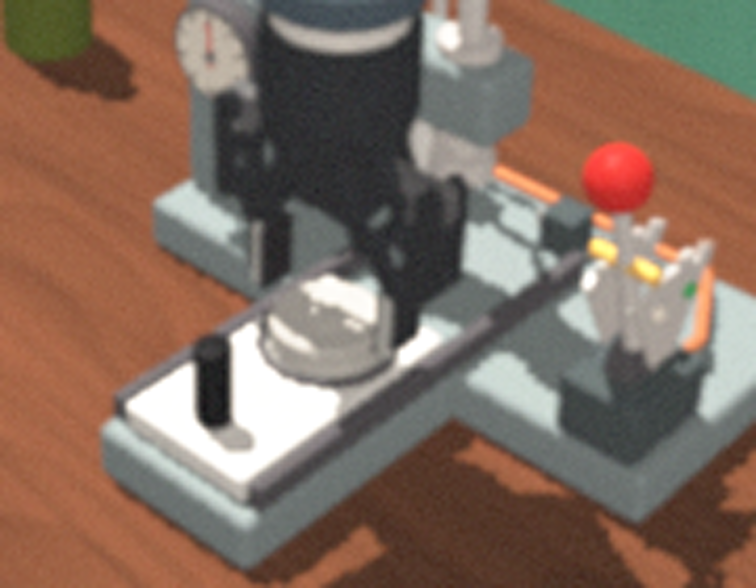

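View pics/w4.png

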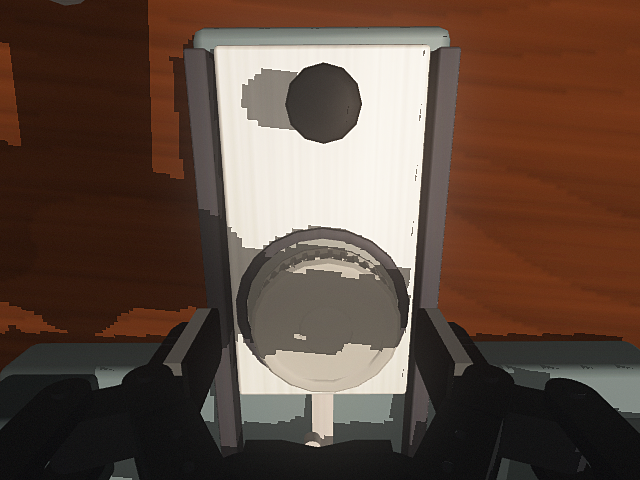

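```bash
python3 - <<'E'
from h import *
p,R,o=pose();P=vision.camera_params('wrist');PS=vision.camera_params('side')
for ty in [.006,.012,.018,.025,.031]:
    for lx in [-.036,.036]:
        print(ty,lx,[proj(0,p+R.apply([lx,ty,tz]),P).round(0) for tz in (.011,-.011)],[((proj(0,p+R.apply([lx,ty,tz]),PS)-[260,220])*4.2).round(0) for tz in (.011,-.011)])
E
```

```text
0.006 -0.036 [array([214., 316.]), array([219., 372.])] [array([371., 336.]), array([401., 316.])]
0.006 0.036 [array([427., 316.]), array([422., 372.])] [array([260., 272.]), array([291., 254.])]
0.012 -0.036 [array([218., 308.]), array([222., 362.])] [array([371., 347.]), array([401., 326.])]
0.012 0.036 [array([423., 308.]), array([418., 362.])] [array([260., 282.]), array([291., 263.])]
0.018 -0.036 [array([222., 300.]), array([226., 353.])] [array([370., 356.]), array([400., 336.])]
0.018 0.036 [array([419., 300.]), array([414., 353.])] [array([260., 292.]), array([291., 273.])]
0.025 -0.036 [array([226., 292.]), array([230., 343.])] [array([370., 368.]), array([400., 347.])]
0.025 0.036 [array([414., 292.]), array([410., 343.])] [array([260., 303.]), array([290., 284.])]
0.031 -0.036 [array([229., 286.]), array([233., 335.])] [array([369., 378.]), array([399., 357.])]
0.031 0.036 [array([411., 286.]), array([407., 335.])] [array([260., 313.]), array([290., 294.])]
```

Call:
{"fn": "apply_moves", "kwargs": {"increments": [{"x": 0, "y": 0.6, "z": 0, "ax": 0, "ay": 0, "az": 0, "grip": 0.15}, {"x": 0, "y": 1.1, "z": 0, "ax": 0, "ay": 0, "az": 0, "grip": 0.15}, {"x": 0, "y": 1.1, "z": 0, "ax": 0, "ay": 0, "az": 0, "grip": 0.25}, {"x": 0, "y": 1.1, "z": 0, "ax": 0, "ay": 0, "az": 0, "grip": 0.35}, {"x": 0, "y": 1.1, "z": 0, "ax": 0, "ay": 0, "az": 0, "grip": 0.4}, {"x": 0, "y": 1.1, "z": 0, "ax": 0, "ay": 0, "az": 0, "grip": 0.4}]}}

```text
time_s: 5.0
eef_pos: [0.5339, -0.0545, 0.0705]
eef_rot: [-0.476, 0.477, 0.523, -0.523]
wrist_force: [-3.0, 1.2, 5.5]
opening: 0.649
```

```bash
python3 - <<'E'
from h import *
report(); im=save('wrist','w5.png');s=save('side','s5.png')
cv2.imwrite('pics/s5z.png',cv2.resize(s[220:360,260:440,::-1],None,fx=4.2,fy=4.2,interpolation=cv2.INTER_CUBIC))
E
```

```text
t 5.0 pos [ 0.5339 -0.0545  0.0705] yaw 1.664 ydir [ 0.002 -0.001 -1.   ] F [-3.   1.2  5.5] open 0.649 q [-0.32  0.34  1.83 -0.    0.97 -1.99]
```

View pics/s5z.png

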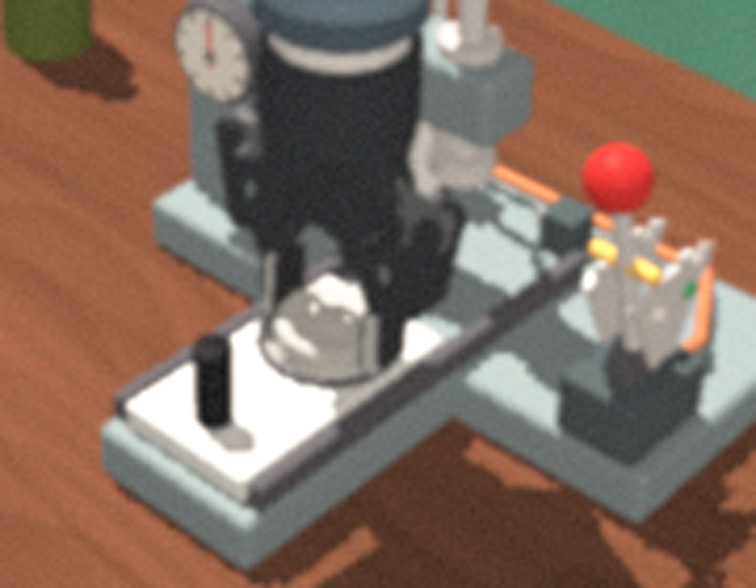

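View pics/w5.png

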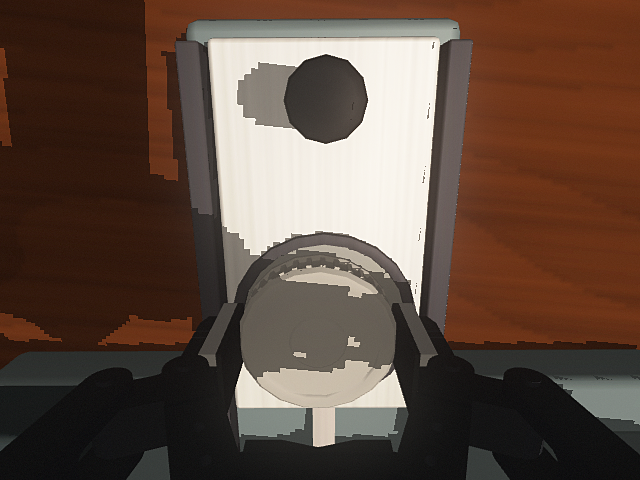

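```bash
python3 - <<'E'
from h import *
print(inc([.437,-.312,.20],np.pi/2),inc([.437,-.312,.032],np.pi/2),inc([.50,-.1,.20]))
E
```

```text
(array([-24.76, -12.94,  12.01]), array([ 0.002,  0.093, -0.001])) (array([-24.73,   3.86,  12.04]), array([ 0.002,  0.093, -0.001])) (array([ -4.23, -12.95,   3.78]), array([0., 0., 0.]))
```

Call:
{"fn": "apply_moves", "kwargs": {"increments": [{"x": 0, "y": -0.6, "z": 0, "ax": 0, "ay": 0, "az": 0, "grip": 0.5}, {"x": 0, "y": -2, "z": 0, "ax": 0, "ay": 0, "az": 0, "grip": 0.5}, {"x": 0, "y": -5, "z": 0, "ax": 0, "ay": 0, "az": 0, "grip": 0.5}, {"x": -0.5, "y": -9, "z": 1, "ax": 0, "ay": 0, "az": 0, "grip": 0.5}, {"x": -2, "y": -12, "z": 4, "ax": 0, "ay": 0, "az": 0, "grip": 0.5}, {"x": -5, "y": -13, "z": 7, "ax": 0, "ay": 0.02, "az": 0, "grip": 0.5}, {"x": -9, "y": -13, "z": 9, "ax": 0, "ay": 0.04, "az": 0, "grip": 0.5}, {"x": -13.5, "y": -13, "z": 10.5, "ax": 0, "ay": 0.06, "az": 0, "grip": 0.5}, {"x": -18, "y": -12, "z": 11.5, "ax": 0, "ay": 0.08, "az": 0, "grip": 0.5}, {"x": -22, "y": -9, "z": 12, "ax": 0, "ay": 0.093, "az": 0, "grip": 0.5}, {"x": -24.2, "y": -6, "z": 12, "ax": 0, "ay": 0.093, "az": 0, "grip": 0.5}, {"x": -24.7, "y": -3, "z": 12, "ax": 0, "ay": 0.093, "az": 0, "grip": 0.5}]}}

```text
time_s: 6.6
eef_pos: [0.4375, -0.3139, 0.101]
eef_rot: [-0.499, 0.502, 0.499, -0.499]
wrist_force: [0.3, 0.9, 0.1]
opening: 0.648
```

```bash
python3 - <<'E'
from h import *
report(); im=save('wrist','w6.png');s=save('side','s6.png')
print(inc([.437,-.312,.034],np.pi/2))
E
```

```text
t 6.6 pos [ 0.4375 -0.3139  0.101 ] yaw 1.569 ydir [ 0.003 -0.003 -1.   ] F [0.3 0.9 0.1] open 0.648 q [-0.84  0.29  1.82  0.    1.03 -2.41]
(array([-0.14,  6.43, -0.15]), array([-0.002, -0.001,  0.003]))
```

View pics/s6.png

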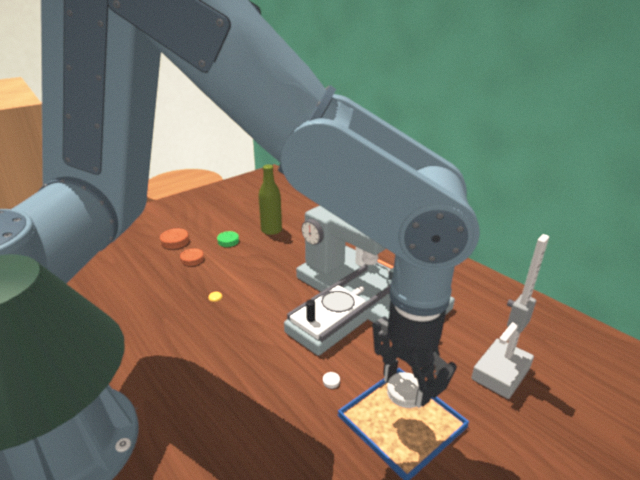

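View pics/w6.png

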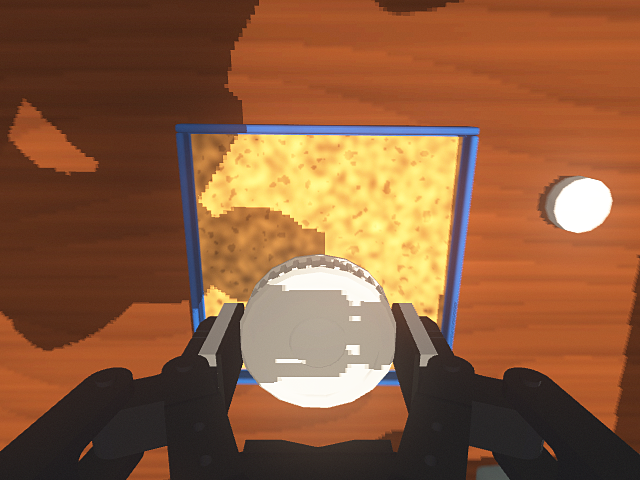

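Call:
{"fn": "apply_moves", "kwargs": {"increments": [{"x": -0.1, "y": 3, "z": -0.1, "ax": 0, "ay": 0, "az": 0, "grip": 0.5}, {"x": -0.1, "y": 5.5, "z": -0.1, "ax": 0, "ay": 0, "az": 0, "grip": 0.5}, {"x": -0.1, "y": 6.5, "z": -0.1, "ax": 0, "ay": 0, "az": 0, "grip": 0.5}, {"x": -0.1, "y": 6.9, "z": -0.1, "ax": 0, "ay": 0, "az": 0, "grip": 0.5}, {"x": -0.1, "y": 7.0, "z": -0.1, "ax": 0, "ay": 0, "az": 0, "grip": 0.5}, {"x": -0.1, "y": 7.05, "z": -0.1, "ax": 0, "ay": 0, "az": 0, "grip": 0.5}, {"x": -0.1, "y": 7.1, "z": -0.1, "ax": 0, "ay": 0, "az": 0, "grip": 0.5}, {"x": -0.1, "y": 7.1, "z": -0.1, "ax": 0, "ay": 0, "az": 0, "grip": 0.5}]}}

```text
time_s: 7.7
eef_pos: [0.437, -0.3119, 0.0295]
eef_rot: [0.501, -0.499, -0.5, 0.5]
wrist_force: [-4.0, 4.8, 11.4]
opening: 0.652
```

Call:
{"fn": "apply_moves", "kwargs": {"increments": [{"x": 0, "y": 0, "z": 0, "ax": 0, "ay": 0, "az": 0, "grip": 0.42}, {"x": 0, "y": 0, "z": 0, "ax": 0, "ay": 0, "az": 0, "grip": 0.35}, {"x": 0, "y": -0.1, "z": 0, "ax": 0, "ay": 0, "az": 0, "grip": 0.25}, {"x": 0, "y": -0.1, "z": 0, "ax": 0, "ay": 0, "az": 0, "grip": 0.12}, {"x": 0, "y": -0.1, "z": 0, "ax": 0, "ay": 0, "az": 0, "grip": 0.08}, {"x": 0, "y": -1, "z": 0, "ax": 0, "ay": 0, "az": 0, "grip": 0.08}, {"x": 0, "y": -4, "z": 0, "ax": 0, "ay": 0, "az": 0, "grip": 0}, {"x": 0, "y": -10, "z": 0, "ax": 0, "ay": 0, "az": 0, "grip": 0}, {"x": 0, "y": -16, "z": 0, "ax": 0, "ay": 0, "az": 0, "grip": 0}, {"x": 0, "y": -22, "z": 0, "ax": 0, "ay": 0, "az": 0, "grip": 0}]}}

```text
time_s: 8.95
eef_pos: [0.4371, -0.3121, 0.2522]
eef_rot: [0.501, -0.5, -0.5, 0.5]
wrist_force: [1.9, -1.4, -0.6]
opening: 0.996
```

```bash
python3 - <<'E'
from h import *
report(); im=save('wrist','w7.png')
print(inc([.403,.353,.255],np.pi/2))
E
```

```text
t 8.95 pos [ 0.4371 -0.3121  0.2522] yaw 1.57 ydir [-0.001  0.001 -1.   ] F [ 1.9 -1.4 -0.6] open 0.996 q [-0.84  0.1   1.71  0.    1.34 -2.41]
(array([6.679e+01, 5.000e-02, 3.730e+00]), array([ 0.008, -0.   , -0.008]))
```

View pics/w7.png

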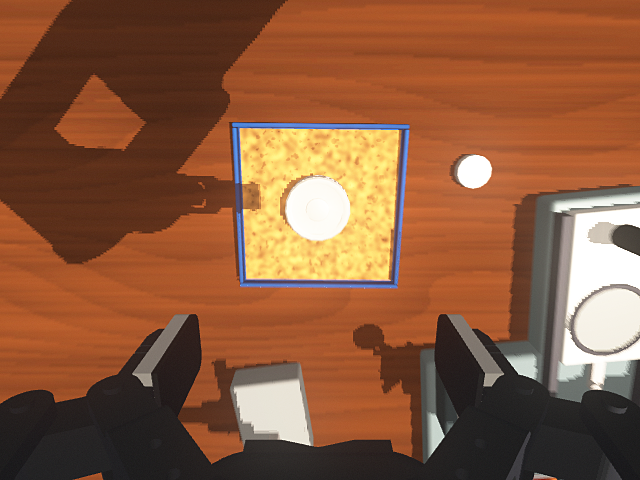

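Call:
{"fn": "apply_moves", "kwargs": {"increments": [{"x": 3, "y": 0, "z": 0.2, "ax": 0, "ay": 0, "az": 0, "grip": 0}, {"x": 9, "y": 0, "z": 0.5, "ax": 0, "ay": 0, "az": 0, "grip": 0}, {"x": 15, "y": 0, "z": 0.8, "ax": 0, "ay": 0, "az": 0, "grip": 0}, {"x": 21, "y": 0, "z": 1.1, "ax": 0, "ay": 0, "az": 0, "grip": 0}, {"x": 27, "y": 0, "z": 1.5, "ax": 0, "ay": 0, "az": 0, "grip": 0}, {"x": 33, "y": 0, "z": 1.8, "ax": 0, "ay": 0, "az": 0, "grip": 0}, {"x": 39, "y": 0, "z": 2.2, "ax": 0, "ay": 0, "az": 0, "grip": 0}, {"x": 45, "y": 0, "z": 2.5, "ax": 0, "ay": 0, "az": 0, "grip": 0}, {"x": 51, "y": 0, "z": 2.8, "ax": 0, "ay": 0, "az": 0, "grip": 0}, {"x": 57, "y": 0, "z": 3.2, "ax": 0, "ay": 0, "az": 0, "grip": 0}, {"x": 63, "y": 0, "z": 3.6, "ax": 0, "ay": 0, "az": 0, "grip": 0}, {"x": 66.8, "y": 0, "z": 3.7, "ax": 0, "ay": 0, "az": 0, "grip": 0}]}}

```text
time_s: 10.5
eef_pos: [0.4024, 0.3556, 0.2558]
eef_rot: [-0.495, 0.504, 0.501, -0.5]
wrist_force: [0.3, 0.3, 0.0]
opening: 1.002
```

Call:
{"fn": "apply_moves", "kwargs": {"increments": [{"x": 0, "y": 0, "z": 0, "ax": 0, "ay": 0, "az": 0, "grip": 0}]}}

```text
time_s: 10.62
eef_pos: [0.4017, 0.3577, 0.2557]
eef_rot: [-0.495, 0.503, 0.502, -0.501]
wrist_force: [1.1, 0.0, 0.4]
opening: 1.001
```

```bash
python3 - <<'E'
from h import *
report(); P=vision.camera_params('wrist');im=save('wrist','w8.png');report()
a=im.astype(int);m=((a[...,0]>150)&(a[...,0]-a[...,2]>90)).astype(np.uint8)
print(proj(0,(.404,.3535,.016),P),proj(0,(.404,.3535,0),P))
for r in regions_of('wrist','copper_cap')[:3]:
    print(r['rect'],r['p'])
    (u,v),rad=cv2.minEnclosingCircle(max(cv2.findContours(r['mask'].astype(np.uint8),0,2)[0],key=cv2.contourArea)); print(u,v,rad,atz('wrist',(u,v),.01,P))
E
```

```text
t 10.625 pos [0.4017 0.3577 0.2557] yaw 1.576 ydir [ 0.008 -0.008 -1.   ] F [1.1 0.  0.4] open 1.001 q [ 0.51  0.1   1.7  -0.01  1.34 -1.06]
t 10.675 pos [0.4018 0.3565 0.2557] yaw 1.575 ydir [ 0.008 -0.008 -1.   ] F [-0.8 -0.1  0.4] open 1.002 q [ 0.51  0.1   1.7  -0.01  1.34 -1.06]
[316.08651889 205.01477379] [316.28426854 201.33977394]
[435.9, 212.8, 86.9, 86.8] 0.97
436.1947326660156 211.08193969726562 43.38724899291992 [0.4101292  0.46353079 0.01      ]
[313.9, 205.8, 63.6, 61.6] 0.66
314.747802734375 204.44747924804688 32.387939453125 [0.40479776 0.35221078 0.01      ]
[333.1, 316.0, 56.5, 58.7] 0.55
332.511962890625 318.3902282714844 29.48699188232422 [0.52088404 0.37044464 0.01      ]
```

View pics/w8.png

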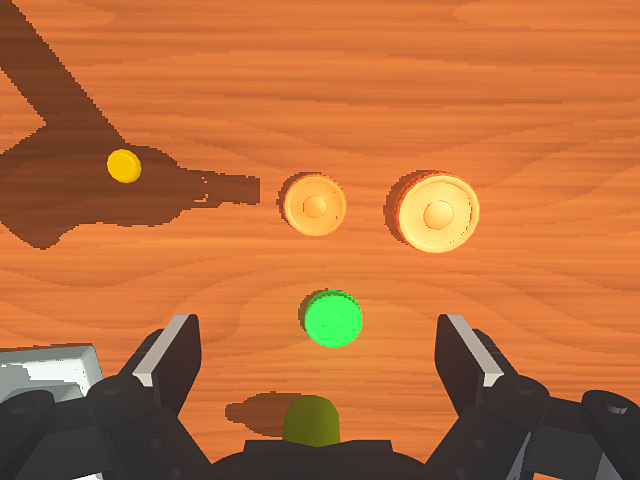

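```bash
python3 - <<'E'
from h import *
print(inc([.4045,.353,.0275],np.pi/2))
E
```

```text
(array([-0.06, 22.82, -0.05]), array([ 0.008,  0.003, -0.009]))
```

Call:
{"fn": "apply_moves", "kwargs": {"increments": [{"x": -0.1, "y": 4, "z": -0.1, "ax": 0.008, "ay": 0.003, "az": -0.009, "grip": 0}, {"x": -0.1, "y": 9, "z": -0.1, "ax": 0.008, "ay": 0.003, "az": -0.009, "grip": 0}, {"x": -0.1, "y": 14, "z": -0.1, "ax": 0.008, "ay": 0.003, "az": -0.009, "grip": 0}, {"x": -0.1, "y": 18, "z": -0.1, "ax": 0.008, "ay": 0.003, "az": -0.009, "grip": 0}, {"x": -0.1, "y": 18, "z": -0.1, "ax": 0.008, "ay": 0.003, "az": -0.009, "grip": 0.1}, {"x": -0.1, "y": 18, "z": -0.1, "ax": 0.008, "ay": 0.003, "az": -0.009, "grip": 0.1}]}}

```text
time_s: 11.48
eef_pos: [0.4059, 0.3528, 0.0774]
eef_rot: [-0.5, 0.501, 0.501, -0.499]
wrist_force: [0.6, 0.5, 0.6]
opening: 0.901
```

```bash
python3 - <<'E'
from h import *
report(); im=save('wrist','w9.png');print(inc([.4045,.353,.0275],np.pi/2));print(proj('wrist',(.4045,.353,.016)))
E
```

```text
t 11.475 pos [0.4059 0.3528 0.0774] yaw 1.569 ydir [ 0.002  0.001 -1.   ] F [0.6 0.5 0.6] open 0.901 q [ 0.49  0.33  1.83  0.    0.98 -1.08]
(array([-0.04,  5.05,  0.2 ]), array([ 0.004, -0.001,  0.002]))
[318.72268836 277.47274259]
```

View pics/w9.png

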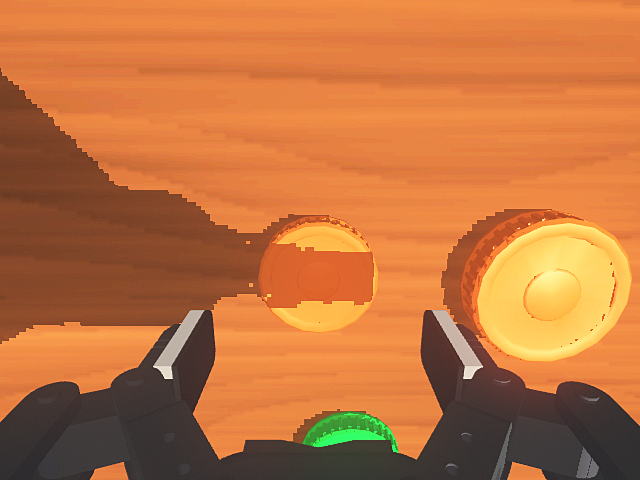

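Call:
{"fn": "apply_moves", "kwargs": {"increments": [{"x": 0, "y": 2, "z": 0.2, "ax": 0.004, "ay": 0, "az": 0.002, "grip": 0.12}, {"x": 0, "y": 4, "z": 0.2, "ax": 0.004, "ay": 0, "az": 0.002, "grip": 0.12}, {"x": 0, "y": 4.9, "z": 0.2, "ax": 0.004, "ay": 0, "az": 0.002, "grip": 0.12}, {"x": 0, "y": 5.05, "z": 0.2, "ax": 0.004, "ay": 0, "az": 0.002, "grip": 0.12}, {"x": 0, "y": 5.05, "z": 0.2, "ax": 0.004, "ay": 0, "az": 0.002, "grip": 0.25}, {"x": 0, "y": 5.05, "z": 0.2, "ax": 0.004, "ay": 0, "az": 0.002, "grip": 0.35}, {"x": 0, "y": 5.05, "z": 0.2, "ax": 0.004, "ay": 0, "az": 0.002, "grip": 0.5}, {"x": 0, "y": 5.05, "z": 0.2, "ax": 0.004, "ay": 0, "az": 0.002, "grip": 0.5}]}}

```text
time_s: 12.52
eef_pos: [0.405, 0.3537, 0.0289]
eef_rot: [-0.5, 0.5, 0.5, -0.499]
wrist_force: [-2.7, -1.3, 6.8]
opening: 0.65
```

```bash
python3 - <<'E'
from h import *
report();print(inc([.4045,.353,.15],np.pi/2));
for z in (.16,.09): print(inc([.5329,-.0535,z],.096+np.pi/2))
E
```

```text
t 12.525 pos [0.405  0.3537 0.0289] yaw 1.57 ydir [ 0.001  0.001 -1.   ] F [-2.7 -1.3  6.8] open 0.65 q [ 0.5   0.42  1.83  0.    0.89 -1.07]
(array([ -0.07, -12.12,   0.04]), array([ 0.001, -0.001,  0.001]))
(array([-40.71, -13.14, -12.83]), array([ 0.001, -0.097,  0.001]))
(array([-40.71,  -6.14, -12.83]), array([ 0.001, -0.097,  0.001]))
```

Call:
{"fn": "apply_moves", "kwargs": {"increments": [{"x": 0, "y": -1, "z": 0, "ax": 0, "ay": 0, "az": 0, "grip": 0.5}, {"x": 0, "y": -5, "z": 0, "ax": 0, "ay": 0, "az": 0, "grip": 0.5}, {"x": -2, "y": -10, "z": 0, "ax": 0, "ay": 0, "az": 0, "grip": 0.5}, {"x": -7, "y": -13, "z": 0, "ax": 0, "ay": -0.01, "az": 0, "grip": 0.5}, {"x": -13, "y": -13, "z": 0, "ax": 0, "ay": -0.02, "az": 0, "grip": 0.5}, {"x": -19, "y": -13, "z": -0.5, "ax": 0, "ay": -0.04, "az": 0, "grip": 0.5}, {"x": -25, "y": -13, "z": -2, "ax": 0, "ay": -0.06, "az": 0, "grip": 0.5}, {"x": -30.5, "y": -13, "z": -4, "ax": 0, "ay": -0.08, "az": 0, "grip": 0.5}, {"x": -35.5, "y": -13, "z": -7, "ax": 0, "ay": -0.097, "az": 0, "grip": 0.5}, {"x": -39, "y": -13, "z": -10.5, "ax": 0, "ay": -0.097, "az": 0, "grip": 0.5}, {"x": -40.5, "y": -13, "z": -12.5, "ax": 0, "ay": -0.097, "az": 0, "grip": 0.5}, {"x": -40.7, "y": -13, "z": -12.8, "ax": 0, "ay": -0.097, "az": 0, "grip": 0.5}]}}

```text
time_s: 14.02
eef_pos: [0.5337, -0.0548, 0.1595]
eef_rot: [-0.475, 0.476, 0.524, -0.522]
wrist_force: [0.0, 1.6, -0.7]
opening: 0.65
```

Call:
{"fn": "apply_moves", "kwargs": {"increments": [{"x": 0, "y": 0, "z": 0, "ax": 0, "ay": 0, "az": 0, "grip": 0.5}, {"x": 0, "y": 0, "z": 0, "ax": 0, "ay": 0, "az": 0, "grip": 0.5}]}}

```text
time_s: 14.28
eef_pos: [0.5331, -0.0539, 0.1597]
eef_rot: [-0.475, 0.476, 0.524, -0.523]
wrist_force: [0.3, -0.5, -0.0]
opening: 0.645
```

```bash
python3 - <<'E'
from h import *
report();P=vision.camera_params('wrist');im=save('wrist','w10.png');s=save('side','s10.png');report()
cv2.imwrite('pics/s10z.png',cv2.resize(s[180:360,260:460,::-1],None,fx=3.5,fy=3.5,interpolation=cv2.INTER_CUBIC))
for z in (.09,.074): print(inc([.5329,-.0535,z],.096+np.pi/2))
print(proj(0,(.5329,-.0532,.048),P),proj(0,(.4532,-.0608,.09),P))
E
```

```text
t 14.275 pos [ 0.5331 -0.0539  0.1597] yaw 1.666 ydir [ 0.002  0.    -1.   ] F [ 0.3 -0.5 -0. ] open 0.645 q [-0.32  0.2   1.79  0.    1.15 -1.99]
t 14.375 pos [ 0.5332 -0.0539  0.1596] yaw 1.666 ydir [ 0.002  0.    -1.   ] F [ 0.1  0.1 -0.1] open 0.644 q [-0.32  0.2   1.79  0.    1.15 -1.99]
(array([0.04, 6.96, 0.04]), array([ 0.002, -0.001,  0.   ]))
(array([0.04, 8.56, 0.04]), array([ 0.002, -0.001,  0.   ]))
[320.38132238 248.68065741] [321.5981383  104.73543894]
```

View pics/w10.png

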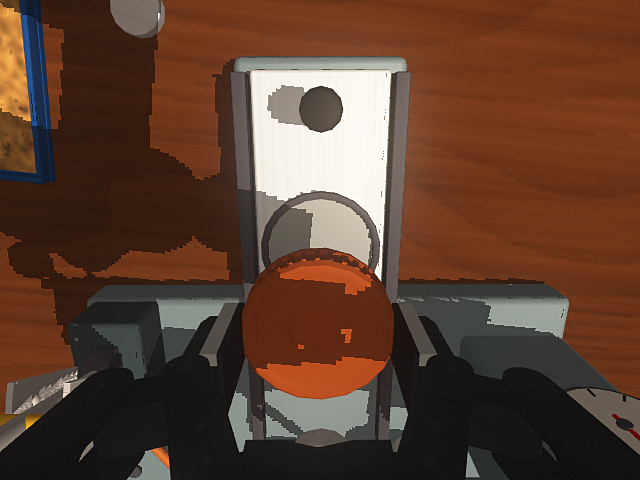

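View pics/s10z.png

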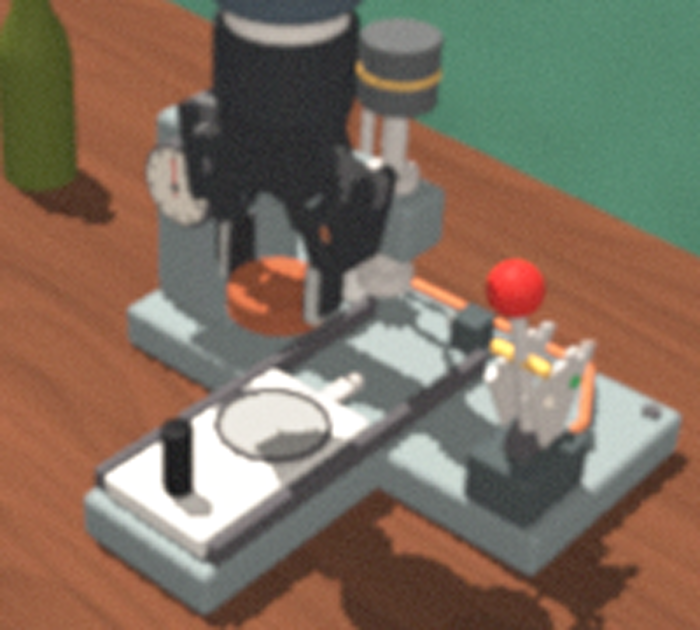

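Call:
{"fn": "apply_moves", "kwargs": {"increments": [{"x": 0, "y": 3, "z": 0, "ax": 0, "ay": 0, "az": 0, "grip": 0.5}, {"x": 0, "y": 6, "z": 0, "ax": 0, "ay": 0, "az": 0, "grip": 0.5}, {"x": 0, "y": 7.5, "z": 0, "ax": 0, "ay": 0, "az": 0, "grip": 0.5}, {"x": 0, "y": 8, "z": 0, "ax": 0, "ay": 0, "az": 0, "grip": 0.5}, {"x": 0, "y": 8.25, "z": 0, "ax": 0, "ay": 0, "az": 0, "grip": 0.5}, {"x": 0, "y": 8.4, "z": 0, "ax": 0, "ay": 0, "az": 0, "grip": 0.5}, {"x": 0, "y": 8.5, "z": 0, "ax": 0, "ay": 0, "az": 0, "grip": 0.5}, {"x": 0, "y": 8.5, "z": 0, "ax": 0, "ay": 0, "az": 0, "grip": 0.5}]}}

```text
time_s: 15.38
eef_pos: [0.5336, -0.054, 0.0749]
eef_rot: [-0.475, 0.476, 0.524, -0.523]
wrist_force: [0.7, 0.5, -0.8]
opening: 0.649
```

```bash
python3 - <<'E'
from h import *
report();P=vision.camera_params('wrist');im=save('wrist','w11.png');s=save('side','s11.png');report()
cv2.imwrite('pics/s11z.png',cv2.resize(s[220:360,260:440,::-1],None,fx=4.2,fy=4.2,interpolation=cv2.INTER_CUBIC))
E
```

```text
t 15.375 pos [ 0.5336 -0.054   0.0749] yaw 1.666 ydir [ 0.003  0.    -1.   ] F [ 0.7  0.5 -0.8] open 0.649 q [-0.32  0.33  1.83  0.    0.97 -1.99]
t 15.475 pos [ 0.5335 -0.054   0.0749] yaw 1.666 ydir [ 0.003  0.    -1.   ] F [ 0.6 -0.4  0.4] open 0.642 q [-0.32  0.33  1.83  0.    0.97 -1.99]
```

View pics/w11.png

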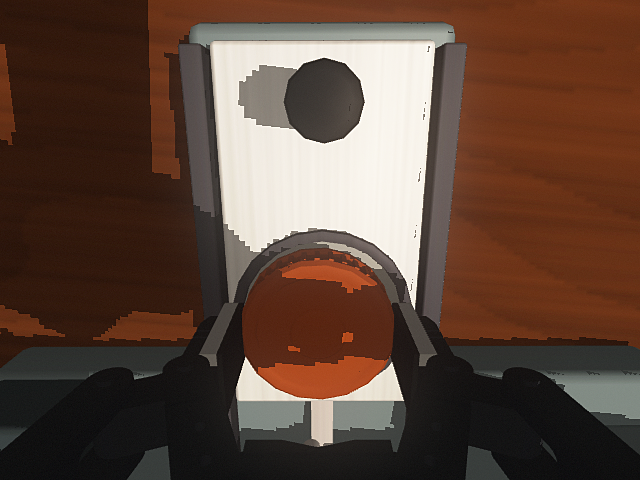

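View pics/s11z.png

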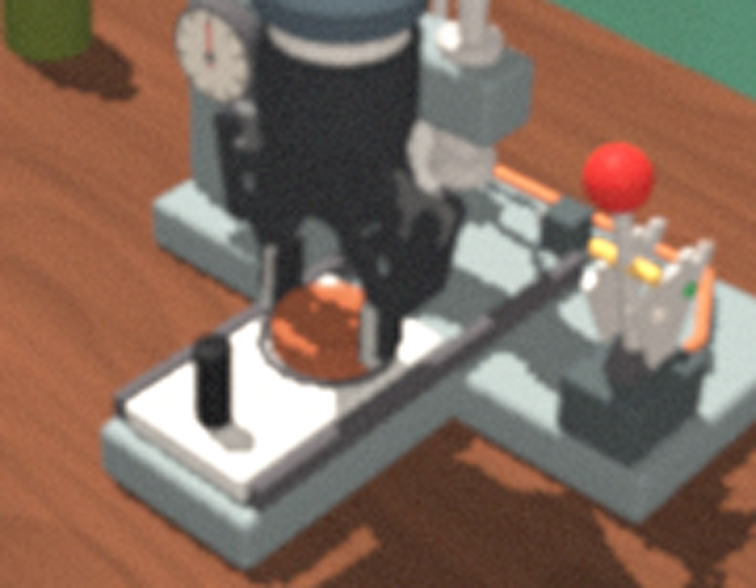

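Call:
{"fn": "apply_moves", "kwargs": {"increments": [{"x": 0, "y": 0.05, "z": 0, "ax": 0, "ay": 0, "az": 0, "grip": 0.5}, {"x": 0, "y": 0.1, "z": 0, "ax": 0, "ay": 0, "az": 0, "grip": 0.5}, {"x": 0, "y": 0.15, "z": 0, "ax": 0, "ay": 0, "az": 0, "grip": 0.5}, {"x": 0, "y": 0.15, "z": 0, "ax": 0, "ay": 0, "az": 0, "grip": 0.5}]}}

```text
time_s: 15.98
eef_pos: [0.5336, -0.054, 0.0739]
eef_rot: [-0.475, 0.476, 0.524, -0.523]
wrist_force: [-1.3, -0.0, 4.9]
opening: 0.645
```

Contact at the expected 0.0739; release and lift.

Call:
{"fn": "apply_moves", "kwargs": {"increments": [{"x": 0, "y": 0, "z": 0, "ax": 0, "ay": 0, "az": 0, "grip": 0.42}, {"x": 0, "y": 0, "z": 0, "ax": 0, "ay": 0, "az": 0, "grip": 0.35}, {"x": 0, "y": 0, "z": 0, "ax": 0, "ay": 0, "az": 0, "grip": 0.25}, {"x": 0, "y": -0.1, "z": 0, "ax": 0, "ay": 0, "az": 0, "grip": 0.12}, {"x": 0, "y": -0.1, "z": 0, "ax": 0, "ay": 0, "az": 0, "grip": 0.08}, {"x": 0, "y": -1, "z": 0, "ax": 0, "ay": 0, "az": 0, "grip": 0.08}, {"x": 0, "y": -4, "z": 0, "ax": 0, "ay": 0, "az": 0, "grip": 0}, {"x": 0, "y": -8, "z": 1, "ax": 0, "ay": 0, "az": 0, "grip": 0}, {"x": 0, "y": -11, "z": 5, "ax": 0, "ay": 0, "az": 0, "grip": 0}, {"x": 0, "y": -12, "z": 9, "ax": 0, "ay": 0, "az": 0, "grip": 0.3}, {"x": 0, "y": -12, "z": 13, "ax": 0, "ay": 0, "az": 0, "grip": 0.7}, {"x": 0, "y": -12, "z": 13.5, "ax": 0, "ay": 0, "az": 0, "grip": 1}]}}

```text
time_s: 17.48
eef_pos: [0.3973, -0.0667, 0.194]
eef_rot: [-0.475, 0.477, 0.524, -0.522]
wrist_force: [0.7, 0.4, 0.4]
opening: 0.375
```

```bash
python3 - <<'E'
from h import *
report();im=save('wrist','w12.png');s=save('side','s12.png')
cv2.imwrite('pics/s12z.png',cv2.resize(s[180:360,240:460,::-1],None,fx=3.3,fy=3.3,interpolation=cv2.INTER_CUBIC))
E
```

```text
t 17.475 pos [ 0.3973 -0.0667  0.194 ] yaw 1.665 ydir [ 0.003 -0.    -1.   ] F [0.7 0.4 0.4] open 0.375 q [-0.46 -0.16  2.08  0.    1.21 -2.13]
```

View pics/w12.png

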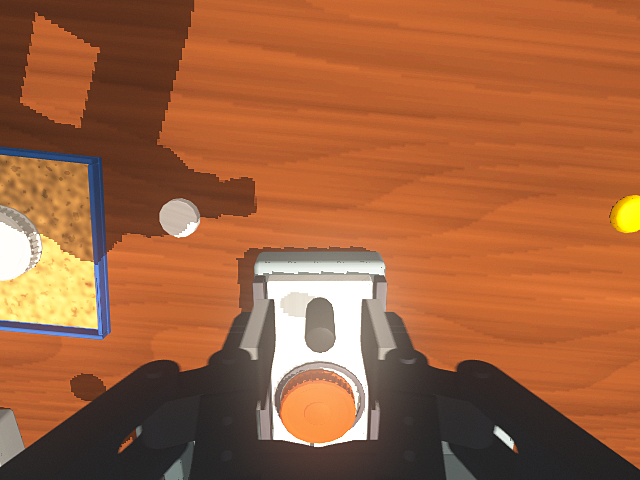

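View pics/s12z.png

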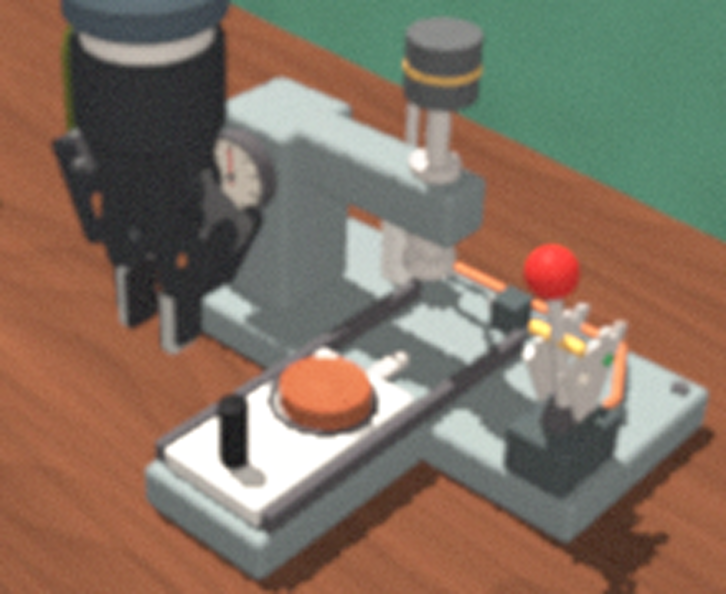

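```bash
cat >> h.py <<'E'
G=np.array([.6324,-.0436,.096])
def Wg(x,y,z): c,s=np.cos(G[2]),np.sin(G[2]);return np.array([G[0]+c*x-s*y,G[1]+s*x+c*y,z])
def gpos():
    p,R,o=pose();c,s=np.cos(G[2]),np.sin(G[2]);d=p[:2]-G[:2];return np.array([c*d[0]+s*d[1],-s*d[0]+c*d[1],p[2]]).round(4)
E
python3 - <<'E'
from h import *
print(gpos());
for x in (-.225,-.205): print(inc(Wg(x,0,.083),.096+np.pi/2))
E
```

```text
[-0.2344 -0.0011  0.1943]
(array([ 0.12, 11.13, -0.89]), array([ 0.004, -0.001, -0.001]))
(array([ 0.12, 11.14, -2.89]), array([ 0.004, -0.001, -0.001]))
```

Call:
{"fn": "apply_moves", "kwargs": {"increments": [{"x": 0.1, "y": 2, "z": 0, "ax": 0.004, "ay": 0, "az": 0, "grip": 1}, {"x": 0.1, "y": 5, "z": 0, "ax": 0.004, "ay": 0, "az": 0, "grip": 1}, {"x": 0.1, "y": 8, "z": 0, "ax": 0.004, "ay": 0, "az": 0, "grip": 1}, {"x": 0.1, "y": 10, "z": 0, "ax": 0.004, "ay": 0, "az": 0, "grip": 1}, {"x": 0.1, "y": 11.1, "z": 0, "ax": 0.004, "ay": 0, "az": 0, "grip": 1}, {"x": 0.1, "y": 11.1, "z": 0, "ax": 0.004, "ay": 0, "az": 0, "grip": 1}]}}

```text
time_s: 18.32
eef_pos: [0.3998, -0.0661, 0.0829]
eef_rot: [0.476, -0.476, -0.523, 0.523]
wrist_force: [0.3, -0.3, -0.3]
opening: -0.003
```

```bash
python3 - <<'E'
from h import *
report();print(gpos());im=save('wrist','w13.png');s=save('side','s13.png')
cv2.imwrite('pics/s13z.png',cv2.resize(s[180:360,240:460,::-1],None,fx=3.3,fy=3.3,interpolation=cv2.INTER_CUBIC))
E
```

```text
t 18.325 pos [ 0.3998 -0.0661  0.0829] yaw 1.666 ydir [-0.001 -0.    -1.   ] F [ 0.3 -0.3 -0.3] open -0.003 q [-0.46  0.06  2.15 -0.    0.94 -2.12]
[-2.337e-01 -1.000e-04  8.290e-02]
```

View pics/s13z.png

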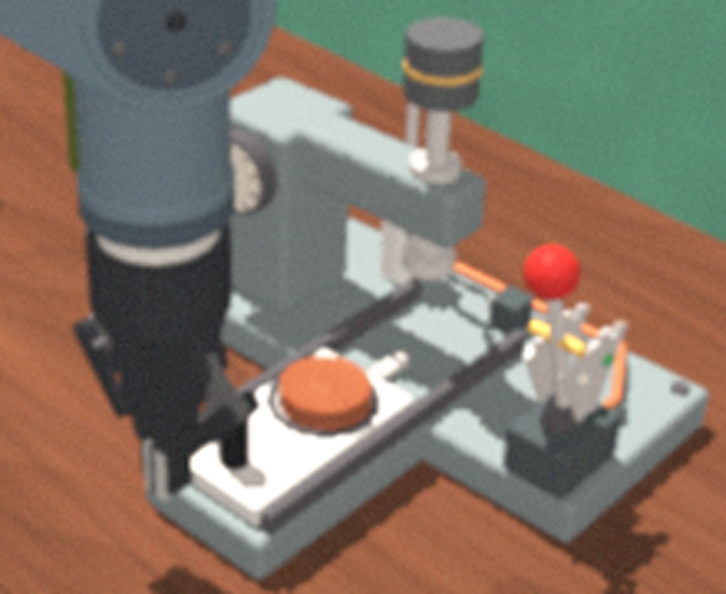

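View pics/w13.png

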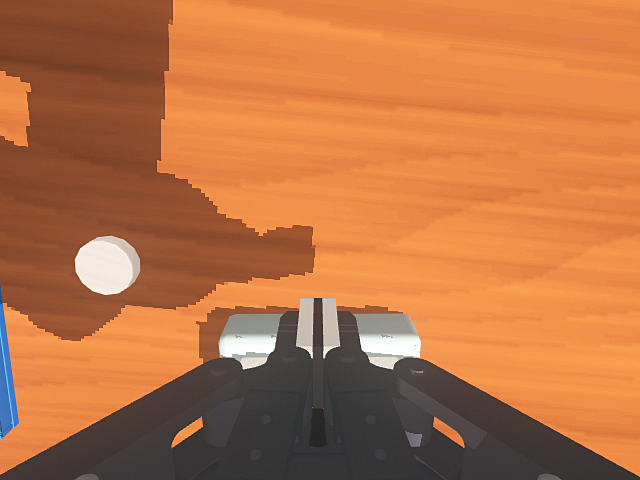

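Call:
{"fn": "apply_moves", "kwargs": {"increments": [{"x": 0, "y": 0, "z": -1.2, "ax": 0, "ay": 0, "az": 0, "grip": 1}, {"x": 0, "y": 0, "z": -2.4, "ax": 0, "ay": 0, "az": 0, "grip": 1}, {"x": 0, "y": 0, "z": -3, "ax": 0, "ay": 0, "az": 0, "grip": 1}, {"x": 0, "y": 0, "z": -3.4, "ax": 0, "ay": 0, "az": 0, "grip": 1}, {"x": 0, "y": 0, "z": -3.6, "ax": 0, "ay": 0, "az": 0, "grip": 1}, {"x": 0, "y": 0, "z": -3.6, "ax": 0, "ay": 0, "az": 0, "grip": 1}]}}

```text
time_s: 19.18
eef_pos: [0.4359, -0.0629, 0.0837]
eef_rot: [0.475, -0.476, -0.523, 0.523]
wrist_force: [-2.2, -0.9, 2.3]
opening: -0.001
```

```bash
python3 - <<'E'
from h import *
report();print(gpos());s=save('side','s14.png')
cv2.imwrite('pics/s14z.png',cv2.resize(s[180:360,240:460,::-1],None,fx=3.3,fy=3.3,interpolation=cv2.INTER_CUBIC))
E
```

```text
t 19.175 pos [ 0.4359 -0.0629  0.0837] yaw 1.666 ydir [ 0.001 -0.001 -1.   ] F [-2.2 -0.9  2.3] open -0.001 q [-0.41  0.13  2.07 -0.    0.95 -2.08]
[-0.1975 -0.0004  0.0837]
```

View pics/s14z.png

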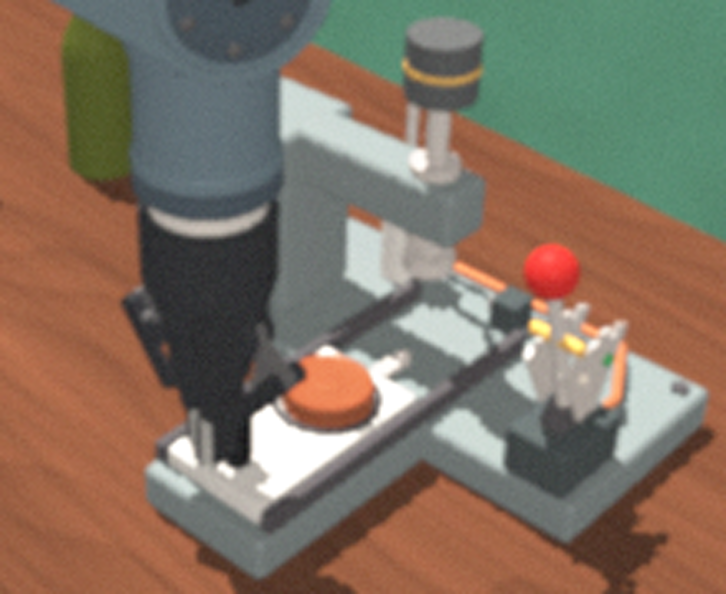

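Call:
{"fn": "apply_moves", "kwargs": {"increments": [{"x": 0, "y": 0, "z": -0.8, "ax": 0, "ay": 0, "az": 0, "grip": 1}, {"x": 0, "y": 0, "z": -1.6, "ax": 0, "ay": 0, "az": 0, "grip": 1}, {"x": 0, "y": 0, "z": -2.4, "ax": 0, "ay": 0, "az": 0, "grip": 1}, {"x": 0, "y": 0, "z": -3.2, "ax": 0, "ay": 0, "az": 0, "grip": 1}, {"x": 0, "y": 0, "z": -4.0, "ax": 0, "ay": 0, "az": 0, "grip": 1}, {"x": 0, "y": 0, "z": -4.8, "ax": 0, "ay": 0, "az": 0, "grip": 1}, {"x": 0, "y": 0, "z": -5.6, "ax": 0, "ay": 0, "az": 0, "grip": 1}, {"x": 0, "y": 0, "z": -6.4, "ax": 0, "ay": 0, "az": 0, "grip": 1}, {"x": 0, "y": 0, "z": -7.0, "ax": 0, "ay": 0, "az": 0, "grip": 1}, {"x": 0, "y": 0, "z": -7.6, "ax": 0, "ay": 0, "az": 0, "grip": 1}, {"x": 0, "y": 0, "z": -7.8, "ax": 0, "ay": 0, "az": 0, "grip": 1}, {"x": 0, "y": 0, "z": -7.8, "ax": 0, "ay": 0, "az": 0, "grip": 1}]}}

```text
time_s: 20.72
eef_pos: [0.5138, -0.0556, 0.0838]
eef_rot: [0.475, -0.476, -0.523, 0.523]
wrist_force: [-3.8, 2.0, 0.0]
opening: -0.001
```

```bash
python3 - <<'E'
from h import *
report();print(gpos());s=save('side','s15.png')
cv2.imwrite('pics/s15z.png',cv2.resize(s[180:360,240:460,::-1],None,fx=3.3,fy=3.3,interpolation=cv2.INTER_CUBIC))
E
```

```text
t 20.725 pos [ 0.5138 -0.0556  0.0838] yaw 1.666 ydir [ 0.001 -0.001 -1.   ] F [-3.8  2.   0. ] open -0.001 q [-0.34  0.28  1.88 -0.    0.98 -2.  ]
[-0.1192 -0.0006  0.0838]
```

View pics/s15z.png

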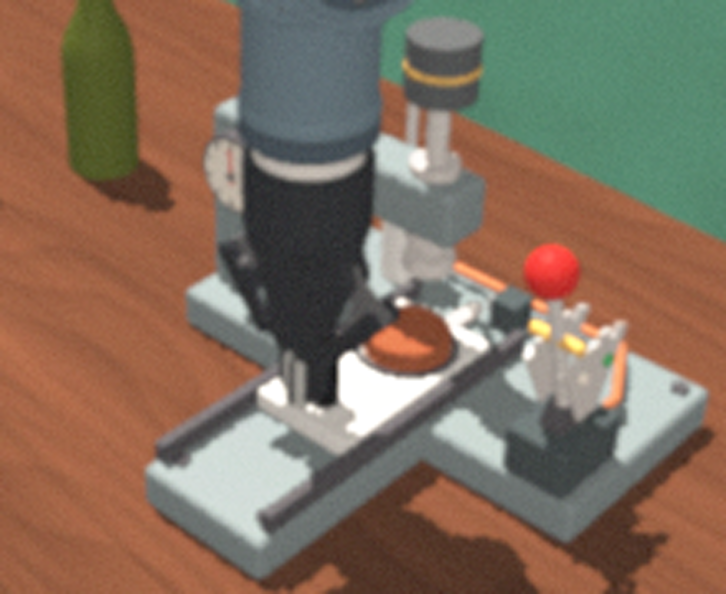

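Call:
{"fn": "apply_moves", "kwargs": {"increments": [{"x": 0, "y": 0, "z": -0.4, "ax": 0, "ay": 0, "az": 0, "grip": 1}, {"x": 0, "y": 0, "z": -0.8, "ax": 0, "ay": 0, "az": 0, "grip": 1}, {"x": 0, "y": 0, "z": -1.2, "ax": 0, "ay": 0, "az": 0, "grip": 1}, {"x": 0, "y": 0, "z": -1.5, "ax": 0, "ay": 0, "az": 0, "grip": 1}, {"x": 0, "y": 0, "z": -1.7, "ax": 0, "ay": 0, "az": 0, "grip": 1}, {"x": 0, "y": 0, "z": -1.8, "ax": 0, "ay": 0, "az": 0, "grip": 1}, {"x": 0, "y": 0, "z": -1.9, "ax": 0, "ay": 0, "az": 0, "grip": 1}, {"x": 0, "y": 0, "z": -1.9, "ax": 0, "ay": 0, "az": 0, "grip": 1}]}}

```text
time_s: 21.78
eef_pos: [0.533, -0.0539, 0.084]
eef_rot: [-0.475, 0.477, 0.523, -0.523]
wrist_force: [-2.7, 1.7, -0.8]
opening: 0.001
```

```bash
python3 - <<'E'
from h import *
report();print(gpos())
E
```

```text
t 21.775 pos [ 0.533  -0.0539  0.084 ] yaw 1.666 ydir [ 0.002 -0.002 -1.   ] F [-2.7  1.7 -0.8] open 0.001 q [-0.32  0.32  1.83 -0.    0.99 -1.99]
[-0.1    -0.0008  0.084 ]
```

Call:
{"fn": "apply_moves", "kwargs": {"increments": [{"x": 0, "y": 0, "z": -0.1, "ax": 0, "ay": 0, "az": 0, "grip": 1}, {"x": 0, "y": 0, "z": -0.1, "ax": 0, "ay": 0, "az": 0, "grip": 1}, {"x": 0, "y": 0, "z": 0.2, "ax": 0, "ay": 0, "az": 0, "grip": 1}, {"x": 0, "y": 0, "z": 0.4, "ax": 0, "ay": 0, "az": 0, "grip": 1}, {"x": 0, "y": 0, "z": 0.8, "ax": 0, "ay": 0, "az": 0, "grip": 1}, {"x": 0, "y": 0, "z": 2, "ax": 0, "ay": 0, "az": 0, "grip": 1}]}}

```text
time_s: 22.52
eef_pos: [0.5132, -0.0561, 0.0843]
eef_rot: [-0.474, 0.477, 0.523, -0.523]
wrist_force: [-0.4, -0.6, -0.0]
opening: 0.004
```

```bash
python3 - <<'E'
from h import *
report();print(gpos());s=save('side','s16.png')
cv2.imwrite('pics/s16z.png',cv2.resize(s[180:360,240:460,::-1],None,fx=3.3,fy=3.3,interpolation=cv2.INTER_CUBIC))
E
```

```text
t 22.525 pos [ 0.5132 -0.0561  0.0843] yaw 1.666 ydir [ 0.003 -0.002 -1.   ] F [-0.4 -0.6 -0. ] open 0.004 q [-0.34  0.28  1.88 -0.    0.98 -2.  ]
[-0.1198 -0.0011  0.0843]
```

View pics/s16z.png

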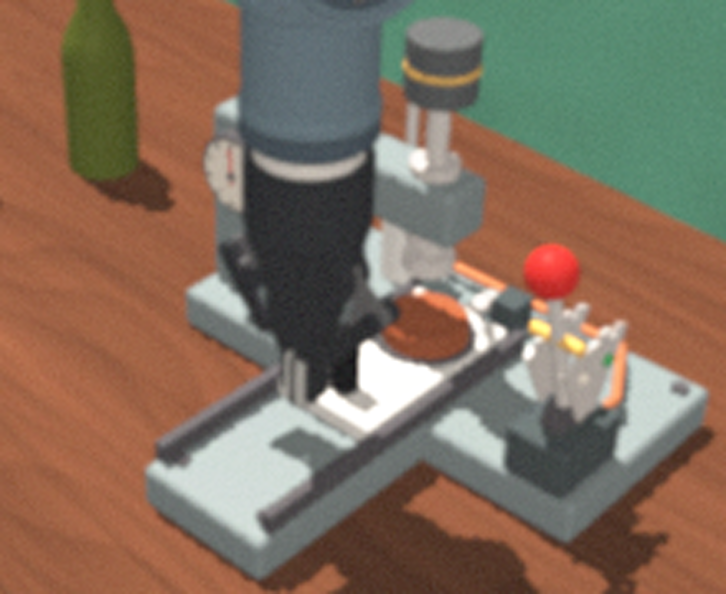

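```bash
python3 - <<'E'
from h import *
print(inc(Wg(-.16,0,.197),.096+np.pi/2));print(inc(Wg(-.13,-.13,.197),.096+np.pi/2))
E
```

```text
(array([  0.03, -11.34,   3.81]), array([ 0.   , -0.001, -0.001]))
(array([-12.97, -11.32,   0.8 ]), array([ 0.   , -0.001, -0.001]))
```

Call:
{"fn": "apply_moves", "kwargs": {"increments": [{"x": 0, "y": -1, "z": 2, "ax": 0, "ay": 0, "az": 0, "grip": 1}, {"x": 0, "y": -5, "z": 3.5, "ax": 0, "ay": 0, "az": 0, "grip": 1}, {"x": -1, "y": -9, "z": 3.8, "ax": 0, "ay": 0, "az": 0, "grip": 1}, {"x": -4, "y": -11.3, "z": 3.8, "ax": 0, "ay": 0, "az": 0, "grip": 1}, {"x": -8, "y": -11.3, "z": 3.2, "ax": 0, "ay": 0, "az": 0, "grip": 1}, {"x": -11.5, "y": -11.3, "z": 2, "ax": 0, "ay": 0, "az": 0, "grip": 1}, {"x": -13, "y": -11.3, "z": 0.8, "ax": 0, "ay": 0, "az": 0, "grip": 1}, {"x": -13, "y": -11.3, "z": 0.8, "ax": 0, "ay": 0, "az": 0, "grip": 1}, {"x": -13, "y": -11.3, "z": 0.8, "ax": 0, "ay": 0, "az": 0, "grip": 1}]}}

```text
time_s: 23.7
eef_pos: [0.5147, -0.1851, 0.1965]
eef_rot: [0.476, -0.476, -0.523, 0.524]
wrist_force: [-0.1, -0.4, -0.3]
opening: -0.0
```

```bash
python3 - <<'E'
from h import *
report();print(gpos());s=save('side','s17.png');t=save('top','t17.png')
cv2.imwrite('pics/s17z.png',cv2.resize(s[180:360,240:460,::-1],None,fx=3.3,fy=3.3,interpolation=cv2.INTER_CUBIC))
E
```

```text
t 23.7 pos [ 0.5147 -0.1851  0.1965] yaw 1.666 ydir [-0.001 -0.001 -1.   ] F [-0.1 -0.4 -0.3] open -0.0 q [-0.56  0.18  1.73 -0.    1.23 -2.23]
[-0.1307 -0.1295  0.1965]
```

View pics/s17z.png

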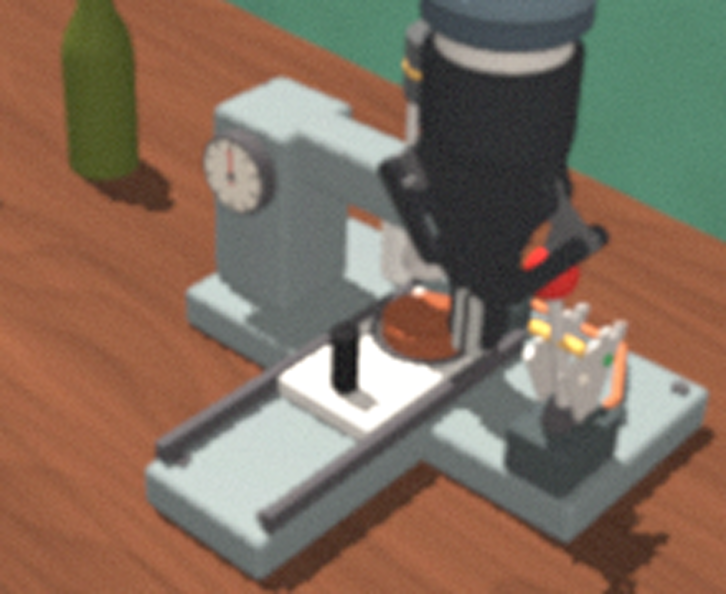

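View pics/t17.png

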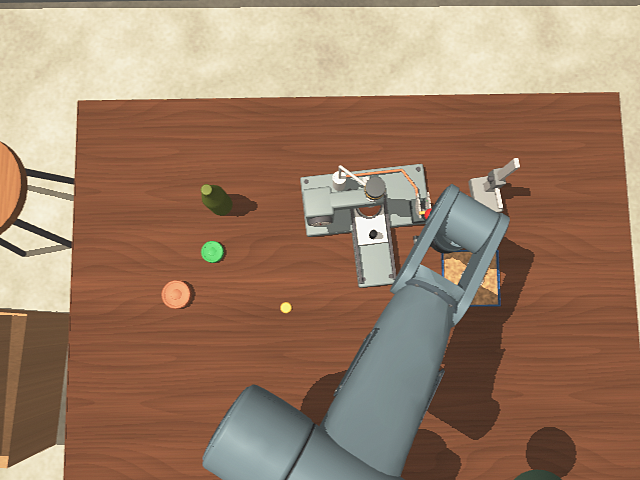

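View pics/s17.png

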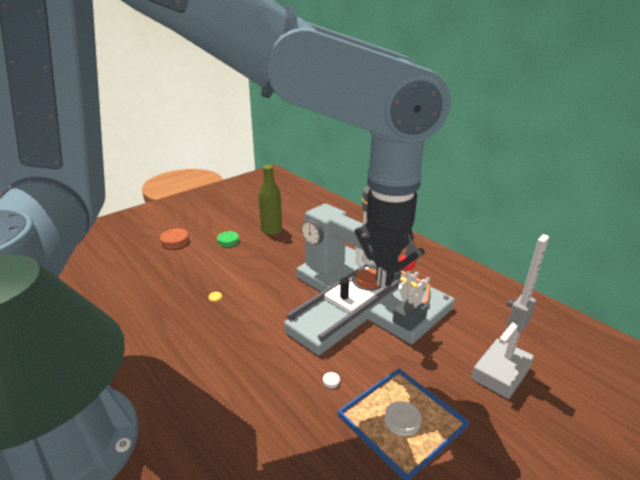

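```bash
python3 - <<'E'
from h import *
print(atz('top',(487,196),.02),atz('top',(516,163),.28),atz('side',(503,365),.02),atz('side',(543,238),.28))
print(proj('top',[.5147,-.1851,.4]),proj('side',[.5147,-.1851,.3]),proj('side',[.5147,-.1851,.4]),proj('side',[.5147,-.1851,.5]))
E
```

```text
[ 0.65468781 -0.36252297  0.02      ] [ 0.67561824 -0.35461976  0.28      ] [ 0.66021161 -0.35855937  0.02      ] [ 0.67738017 -0.3562528   0.28      ]
[454.9213209  228.53082247] [389.54049782 218.76682796] [395.22627484 158.62756907] [401.84908948  88.57713222]
```

Call:
{"fn": "apply_moves", "kwargs": {"increments": [{"x": 0, "y": 0, "z": -1.5, "ax": 0, "ay": 0, "az": 0, "grip": 1}, {"x": 0, "y": 0, "z": -3, "ax": 0, "ay": 0, "az": 0, "grip": 1}, {"x": 0, "y": 0, "z": -4, "ax": 0, "ay": 0, "az": 0, "grip": 1}, {"x": 0, "y": 0, "z": -4.7, "ax": 0, "ay": 0, "az": 0, "grip": 1}, {"x": 0, "y": 0, "z": -5.4, "ax": 0, "ay": 0, "az": 0, "grip": 1}, {"x": 0, "y": 0, "z": -6, "ax": 0, "ay": 0, "az": 0, "grip": 1}, {"x": 0, "y": 0, "z": -6, "ax": 0, "ay": 0, "az": 0, "grip": 1}]}}

```text
time_s: 24.68
eef_pos: [0.5751, -0.1791, 0.1966]
eef_rot: [0.475, -0.476, -0.523, 0.524]
wrist_force: [-0.6, 0.5, -0.2]
opening: -0.0
```

```bash
python3 - <<'E'
from h import *
report();print(gpos());s=save('side','s18.png')
cv2.imwrite('pics/s18z.png',cv2.resize(s[180:360,300:500,::-1],None,fx=3.3,fy=3.3,interpolation=cv2.INTER_CUBIC))
E
```

```text
t 24.675 pos [ 0.5751 -0.1791  0.1966] yaw 1.667 ydir [-0.    -0.001 -1.   ] F [-0.6  0.5 -0.2] open -0.0 q [-0.5   0.3   1.59 -0.    1.25 -2.16]
[-0.07   -0.1294  0.1966]
```

View pics/s18z.png

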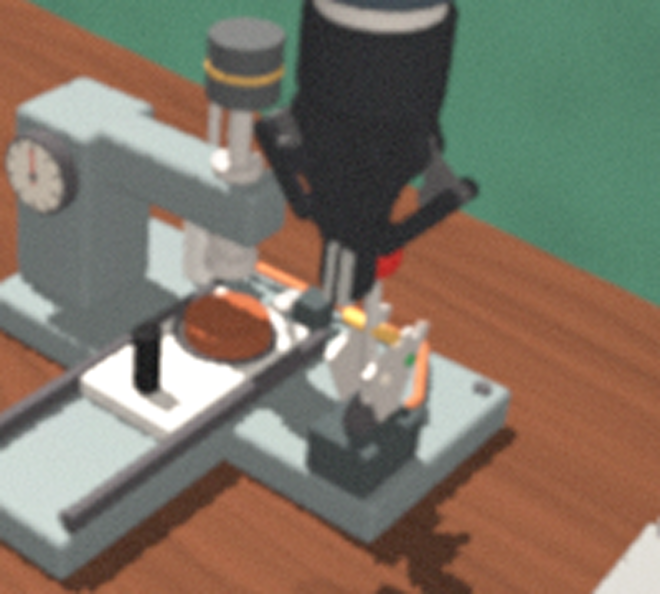

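```bash
python3 - <<'E'
from h import *
for th in (0,.1,.15,.2,.3,.54):
    a=th-.28; print(th,proj('side',Wg(-.03+.125*np.sin(a),-.13,.065+.125*np.cos(a))).round(1), ((proj('side',Wg(-.03+.125*np.sin(a),-.13,.065+.125*np.cos(a)))-[300,180])*3.3).round(0))
p,R,o=pose()
for d in ([0,.025,-.011],[0,.006,-.011],[0,.012,-.011]): print(((proj('side',p+R.apply(d))-[300,180])*3.3).round(0))
w=save('wrist','w18.png');report()
E
```

```text
0 [406.6 262.8] [352. 273.]
0.1 [410.7 258.8] [365. 260.]
0.15 [412.7 257. ] [372. 254.]
0.2 [414.7 255.4] [379. 249.]
0.3 [418.6 252.6] [391. 239.]
0.54 [427.3 248.4] [420. 226.]
[354. 290.]
[358. 261.]
[356. 270.]
t 24.775 pos [ 0.5748 -0.179   0.1964] yaw 1.667 ydir [-0.    -0.001 -1.   ] F [ 0.   0.4 -0.6] open 0.004 q [-0.5   0.3   1.59 -0.    1.25 -2.17]
```

View pics/w18.png

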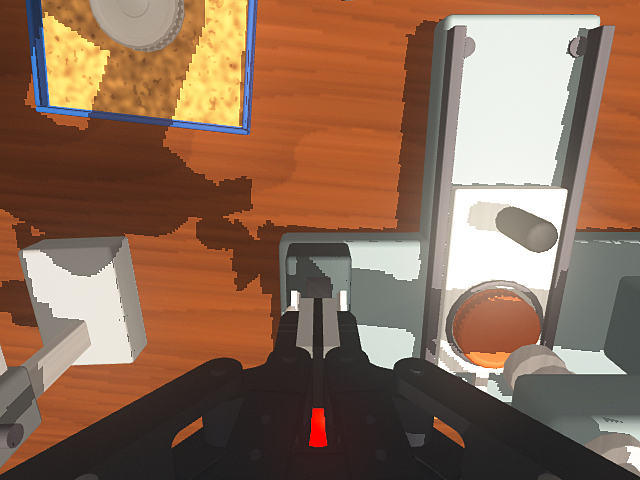

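Call:
{"fn": "apply_moves", "kwargs": {"increments": [{"x": 0, "y": 0, "z": -0.6, "ax": 0, "ay": 0, "az": 0, "grip": 1}, {"x": 0, "y": 0, "z": -1.2, "ax": 0, "ay": 0, "az": 0, "grip": 1}, {"x": 0, "y": 0, "z": -1.7, "ax": 0, "ay": 0, "az": 0, "grip": 1}, {"x": 0, "y": 0, "z": -2, "ax": 0, "ay": 0, "az": 0, "grip": 1}, {"x": 0, "y": 0, "z": -2, "ax": 0, "ay": 0, "az": 0, "grip": 1}]}}

```text
time_s: 25.4
eef_pos: [0.5932, -0.1773, 0.1969]
eef_rot: [0.476, -0.474, -0.522, 0.525]
wrist_force: [-11.3, -1.0, 9.2]
opening: 0.003
```

```bash
python3 - <<'E'
from h import *
report();print(gpos());s=save('side','s19.png')
cv2.imwrite('pics/s19z.png',cv2.resize(s[180:360,300:500,::-1],None,fx=3.3,fy=3.3,interpolation=cv2.INTER_CUBIC))
E
```

```text
t 25.4 pos [ 0.5932 -0.1773  0.1969] yaw 1.667 ydir [-0.004 -0.001 -1.   ] F [-11.3  -1.    9.2] open 0.003 q [-0.48  0.34  1.54 -0.    1.27 -2.15]
[-0.0518 -0.1294  0.1969]
```

View pics/s19z.png

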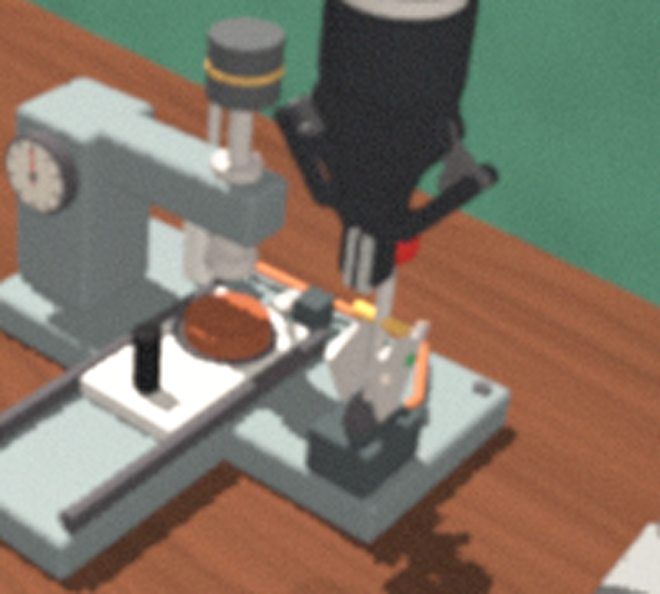

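Call:
{"fn": "apply_moves", "kwargs": {"increments": [{"x": 0, "y": 0, "z": -0.6, "ax": 0, "ay": 0, "az": 0, "grip": 1}, {"x": 0, "y": 0, "z": -1.2, "ax": 0, "ay": 0, "az": 0, "grip": 1}, {"x": 0, "y": 0, "z": -1.7, "ax": 0, "ay": 0, "az": 0, "grip": 1}, {"x": 0, "y": 0, "z": -2.2, "ax": 0, "ay": 0, "az": 0, "grip": 1}, {"x": 0, "y": 0, "z": -2.6, "ax": 0, "ay": 0, "az": 0, "grip": 1}, {"x": 0, "y": 0, "z": -2.8, "ax": 0, "ay": 0, "az": 0, "grip": 1}, {"x": 0, "y": 0, "z": -2.8, "ax": 0, "ay": 0, "az": 0, "grip": 1}]}}

```text
time_s: 26.32
eef_pos: [0.6211, -0.1745, 0.1965]
eef_rot: [0.476, -0.474, -0.522, 0.525]
wrist_force: [0.3, 0.1, -0.4]
opening: -0.001
```

```bash
python3 - <<'E'
from h import *
report();print(gpos());s=save('side','s20.png')
cv2.imwrite('pics/s20z.png',cv2.resize(s[180:360,300:500,::-1],None,fx=3.3,fy=3.3,interpolation=cv2.INTER_CUBIC))
E
```

```text
t 26.325 pos [ 0.6211 -0.1745  0.1965] yaw 1.667 ydir [-0.005 -0.001 -1.   ] F [ 0.3  0.1 -0.4] open -0.001 q [-0.46  0.39  1.47 -0.    1.29 -2.12]
[-0.0238 -0.1292  0.1965]
```

View pics/s20z.png

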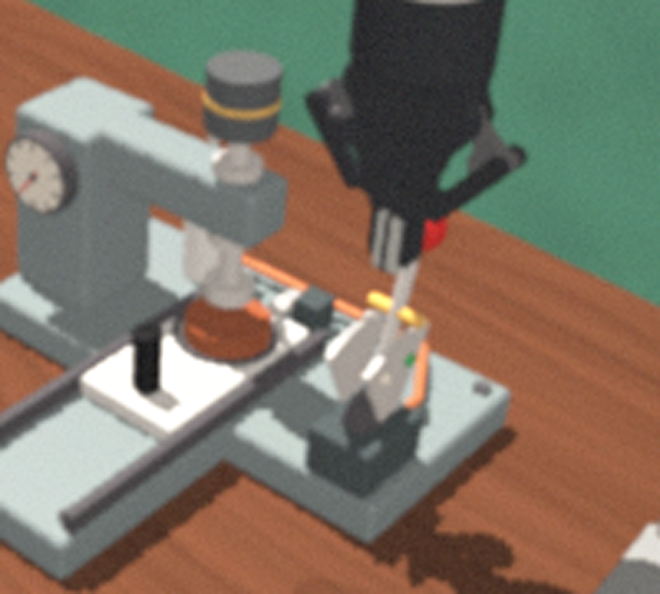

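Head is sinking and the lever has snapped on. Backing off.

Call:
{"fn": "apply_moves", "kwargs": {"increments": [{"x": 0, "y": 0, "z": 1, "ax": 0, "ay": 0, "az": 0, "grip": 1}, {"x": 0, "y": 0, "z": 4, "ax": 0, "ay": 0, "az": 0, "grip": 1}, {"x": 0, "y": 0, "z": 9, "ax": 0, "ay": 0, "az": 0, "grip": 1}, {"x": 0, "y": -2, "z": 14, "ax": 0, "ay": 0, "az": 0, "grip": 1}, {"x": 0, "y": -6, "z": 19, "ax": 0, "ay": 0, "az": 0, "grip": 1}, {"x": 0, "y": -6, "z": 22, "ax": 0, "ay": 0, "az": 0, "grip": 1}, {"x": 0, "y": -6, "z": 22, "ax": 0, "ay": 0, "az": 0, "grip": 1}, {"x": 0, "y": -6, "z": 22, "ax": 0, "ay": 0, "az": 0, "grip": 1}]}}

```text
time_s: 27.38
eef_pos: [0.4025, -0.1957, 0.2577]
eef_rot: [0.476, -0.475, -0.522, 0.525]
wrist_force: [-0.1, 0.2, -0.4]
opening: -0.0
```

```bash
python3 - <<'E'
from h import *
report();s=save('side','s21.png');t=save('top','t21.png')
cv2.imwrite('pics/s21z.png',cv2.resize(s[180:360,240:460,::-1],None,fx=3.3,fy=3.3,interpolation=cv2.INTER_CUBIC))
for th in (.42,.51,.54,.56): a=th-.28;print(th,proj('side',Wg(-.03+.125*np.sin(a),-.13,.065+.125*np.cos(a))).round(1))
hsv=cv2.cvtColor(s,cv2.COLOR_RGB2HSV);m=(((hsv[...,0]<6)|(hsv[...,0]>174))&(hsv[...,1]>190)&(hsv[...,2]>120)).astype(np.uint8);m[:, :370]=0;print(cv2.minEnclosingCircle(max(cv2.findContours(m,0,2)[0],key=cv2.contourArea)))
print('head',[(r['xy'],r['p']) for r in pinpoint('side','head')[:2]],proj('side',Wg(0,0,.061)),'weighttop',proj('side',Wg(0,0,.227)))
E
```

```text
t 27.375 pos [ 0.4025 -0.1957  0.2577] yaw 1.666 ydir [-0.004 -0.001 -1.   ] F [-0.1  0.2 -0.4] open -0.0 q [-0.72 -0.11  1.91 -0.    1.35 -2.38]
0.42 [423.1 250. ]
0.51 [426.2 248.7]
0.54 [427.3 248.4]
0.56 [427.9 248.2]
((426.79998779296875, 247.8000030517578), 7.528722763061523)
head [([361.8, 275.6], 0.66), ([366.8, 278.2], 0.44)] [368.16676478 275.18009446] weighttop [373.10894931 207.17812563]
```

View pics/s21z.png

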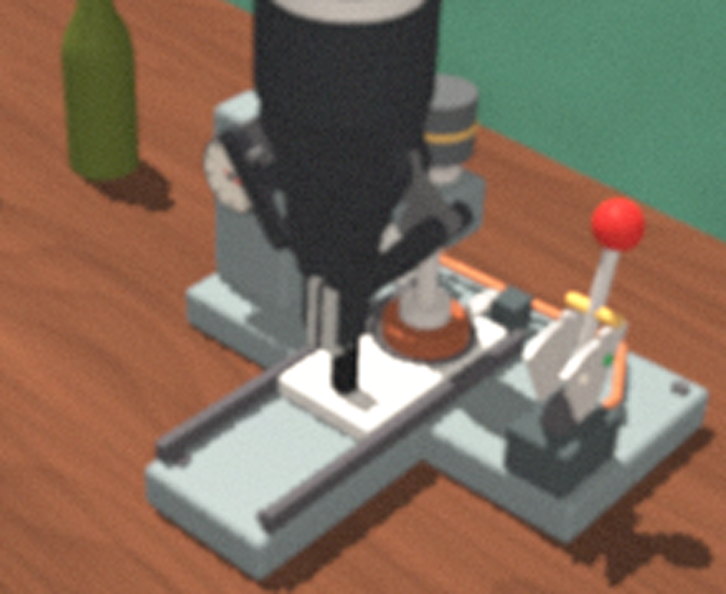

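View pics/t21.png

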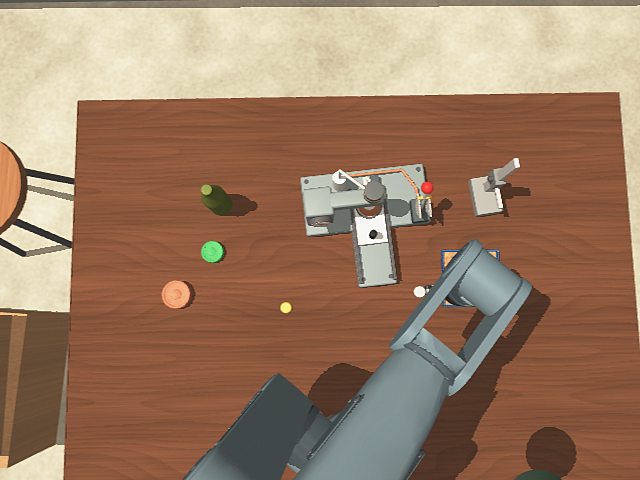

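```bash
python3 - <<'E'
from h import *
s=save('side','s22.png');print(ticket.hand_in())
E
```

```text
the job is handed in; nothing more can be done
None
```

View pics/s22.png

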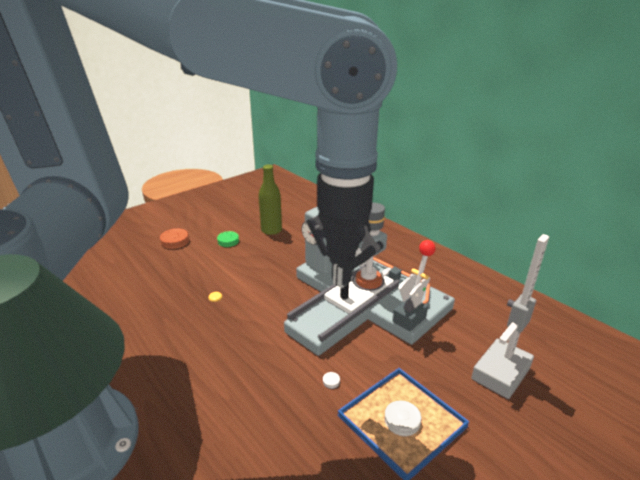

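The job is done and handed in at about 27.6 s of the 72 s allowed. I set the silver cap flat in the tray and the smaller copper cap top up in the nest. I then pushed the slide in by its knob until the catch held it with the gripper backed off. Only after that did I push the lever past its detent.

**Last checks, all from camera pictures:**
- **Lever:** the red ball shows at pixel (427, 248), where about 0.53 rad would put it, so it is in the float notch. It stayed there after I let go.
- **Head:** its foot is seen resting on the copper cap, about where a 61 mm height would put it. The network's best fix was 6 px off sideways, but the height agreed.
- **Slide:** it is still in by itself.
- **Silver cap:** it lies flat in the tray.
- **Other things:** the crown, disc, bottle, height gauge, green cap and larger copper-coloured cap look unmoved, and the gripper is clear of everything.

**Disagreements:**
- The wrist force read about 0 N early in the lever push, where about 2.5 N was expected. At the detent it read 11 N along the push, with about 9 N upward as well.
- The knob's top showed 2 to 4 px from where I predicted it in the wrist pictures.

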